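Mount a seal blank in the carving vice

ROBOT

A 6-joint arm with a two-finger parallel gripper is mounted at the origin on the work surface. World frame = base frame: x ahead of the robot, y to its left, z up, the work surface at z = 0. Lengths are in m, angles in rad, forces in N, time in s.
With the tool pointing down it reaches from about 0.225 to 0.875 m from the base axis. Payload 3.4 kg.
Tool frame: the origin (TCP) lies on the mounting face of the last link; the fingertips stand 173 mm ahead of it and the grasp point (between the pads) lies 155 mm ahead of it; x points along the fingers, y is the direction in which the jaws open and shut, and the axes are right-handed (so a half turn about x gives the same grasp; the last joint's range is limited). The gripper opens to 85 mm and grips with 20 to 120 N. Pads are 22 mm wide; open, the fingers measure 114 mm over their backs; the gripper's body (76 mm by 85 mm) begins 54 mm behind the grasp point. The pads swing forward as they close: fully open they stand 13 mm farther back than shut.
Start: joints at [1.126, 0.276, 1.505, -0, 1.361, -0.121], TCP at [0.183, 0.545, 0.405] pointing down, gripper open.
Joint ranges: [-2.89, 2.89], [-0.75, 2.08], [0.22, 2.7], [-1.18, 4.32], [0.11, 2.71], [-2.7, 2.7]. Speed limits (rad/s): [2.57, 2.57, 3.14, 3.14, 3.14, 3.14].

INTERFACE

Orientations are given as a unit quaternion [w, x, y, z].
In Python, from rig import manip gives the robot as it stands.
- The arm moves only by the tool arm_command, never from a script. Its argument "targets" is a list of rows, each an object with "dp": the shift along the tool's x, y, z in m, a list of three; "turn": the turn, a rotation vector about the tool's x, y, z in degrees, a list of three; "grip": the opening, from -1 (shut) to 1 (fully open). In form: [{"dp": [tx, ty, tz], "turn": [wx, wy, wz], "grip": grip}, ...]. A call has 1 to 8 rows; each row shifts and turns the commanded pose from where the row before left it, along the tool's axes as they then stand; what a row does not reach is not made up. A row lasts 1/10 s, in which the tool goes at most 50 mm and 8.59 degrees, less where a joint would pass 70% of its speed; a pose out of reach is approached as far as the arm can. A call with a gripper value outside its range is refused whole. The fingers move at their own pace and stop on an object; "grip_force" is the grip in N (left out, the last holds). Time passes only in rows, so rows that do not move let the fingers close. It gives the time, the measured TCP pose, the force and the opening at its end, in the units of the state.
- manip.get_state(): the state, without advancing time (a new reading comes with each control period).
- manip.get_image(name): name is "scene" or "top"; returns the picture (400x640x3 uint8, red, green, blue); there is no depth.
- manip.calibration(name): a dict with "fx", "fy", "cx", "cy" (pixels), "k1" (the pictures are not rectified: a ray, as slopes to the right and down, at radius r is drawn at 1 + k1 r^2 times it, then the intrinsics apply), "R" (3x3) and "t" (3): a world point X has camera coordinates R X + t. Camera axes: x right, y down, z forward; pixel columns grow to the right and rows downward; lengths in m; the calibration is good to about 2 mm. A picture is of the moment at which its call begins. calibration takes no time and is no camera call.
- manip.sign_off(): hands the job in, once; it reports no verdict.
The state is a dict: "clock": time; "qpos": joint angles; "qd": joint speeds; "effort": joint torques, N m; "position": TCP position; "ee_rot": TCP orientation; "contact_force": force on the tool from outside, world axes, zero at the start; "moment": the same for the moment, N m; "width": finger opening in m.
Only numpy, scipy, OpenCV 4.12 (cv2) and the standard library are available. Lean on these libraries where they do the work, as an engineer would, in place of code of your own. Each camera call takes 0.05 s, during which the arm holds its last target.

TASK

Stand the largest square seal blank upright in the open carving vice, push it home into the corner so that it sits flush against both fixed stops, and only then swing the lever all the way round to clamp it there. Leave the other things on the table where they are.

Things in the scene. Friction and masses are not known exactly. Their poses are not given: they have to be found in the camera images.
- blank: the stone to mount: plain square prism of brown soapstone, 30 x 30 x 60 mm tall, about 0.15 kg, standing on the table; the largest square one of four like stones that stand 10 to 18 cm apart, their places swapped at random. Origin: centre of its underside; z up, x and y square to its sides. Any side may face a stop.
- vice: seal-carving vice, fixed to the table, place and yaw vary. Dark wooden base 100 (x) x 200 (y) x 20 mm; origin: centre of the base's underside, z up. On it an L-shaped steel stop and a moving jaw, all with their tops 45 mm above the table. The stone belongs at x = +5, y = +45 mm, on the base, 20 mm above the table; the well is open upwards and to -x. With the lever at 0 the gap is 43 mm.
- corner (a point): inner corner of the L-shaped stop, on the wooden base, 20 mm above the table; axes as vice. The long stop's face runs from here along -y (75 mm long, 18 mm thick, faces -x); the end stop's face runs along -x (57 mm long, 24 mm thick, faces -y). Both are 25 mm high. A stone that is home has its centre at x = -15, y = -15 mm from here, its underside at z = 0.
- jaw: moving steel jaw, 34 (x) x 20 (y) x 23 mm high; origin: middle of its underside, 10 mm behind its face. The lever's eccentric disc pushes it along the vice's +y towards the end stop through two springs: about 13 mm of free travel from lever 0, then 4 mm of spring, pressing a stone with about 12 N when the lever is home. 10 mm per rad of lever, so at the start it may stand up to 2 mm in.
- lever (a joint): angle of the lever (rad): 0 = open, pointing along the vice's -y; grows clockwise seen from above; 1.70 = closed, at its stop, pointing nearly along the vice's -x. Starts between 0 and 0.2, stays where it is left, takes about 3 to 5 N at the knob. The jaw meets a stone that is home at about 1.3 rad.
- knob (a point): middle of the upright black knob at the lever's end: a cylinder 20 mm across, 35 mm tall, from 50 to 85 mm above the table (this point is 67.5 mm above it); it moves on a circle of 75 mm radius about pivot. The lever's flat bar below it is 12 mm wide, 42 to 49 mm above the table.
- pivot (a point): the lever's vertical axis, on the vice's centre line, 48.5 mm from its origin towards -y, 55 mm above the table
- round_seal: bystander: round seal stone, 32 mm across, 55 mm tall, standing; origin: centre of its underside
- oblong_seal: bystander: oblong seal stone, 18 x 36 mm, 50 mm tall, standing; origin: centre of its underside
- small_seal: bystander: small square seal stone, 20 x 20 mm, 38 mm tall, standing; origin: centre of its underside
- paste_jar: bystander: closed white porcelain jar, 70 mm across, 43 mm tall; origin: centre of its underside
- carving_knife: bystander: double-ended steel carving knife with a wrapped grip, 152 mm long (along its x), 9 mm thick, lying on the table; origin: middle of its underside
- weight_a: bystander: wooden paperweight 150 x 32 x 26 mm (long side along its x), on the sheet behind the vice; origin: centre of its underside
- weight_b: bystander: the same wooden paperweight, to the robot's right beyond the stones; origin: centre of its underside
Things that resemble listed ones, but are neither listed nor needed, are in the scene too. What is shaped like the blank but red or white is not meant.

How it is judged:
On the way, in this order (a step that is already met when the one before it is completed fails the run):
1. the blank stands on the vice's base, home against both fixed stops (gaps under 1.5 mm, square to them within 0.05 rad), with the lever still open (below 0.4 rad) (x of blank in the frame of corner between -0.0165 and -0.013 m and y of blank in the frame of corner between -0.0165 and -0.013 m and z of blank in the frame of corner below 0.0015 m and angle between blank's own z axis and vertical below 0.05 rad and (angle between the x axis of blank and the x axis of vice, either way round below 0.05 rad or angle between the x axis of blank and the y axis of vice, either way round below 0.05 rad) and value of joint lever below 0.4 rad), for 0.2 s.
2. the lever is swung round to its stop (above 1.6 rad) (value of joint lever above 1.6 rad), for 0.2 s.
At the end, for the whole second after the job is handed in: The blank stands upright (within 0.05 rad) on the vice's base, at rest, its faces flush against both fixed stops (gaps under 1.5 mm, square within 0.05 rad); the lever is at its stop (above 1.6 rad) and the jaw presses the blank with more than 5 N (x of blank in the frame of corner between -0.0165 and -0.013 m and y of blank in the frame of corner between -0.0165 and -0.013 m and z of blank in the frame of corner below 0.0015 m and angle between blank's own z axis and vertical below 0.05 rad and (angle between the x axis of blank and the x axis of vice, either way round below 0.05 rad or angle between the x axis of blank and the y axis of vice, either way round below 0.05 rad) and value of joint lever above 1.6 rad and contact force between jaw and blank above 5 N and linear speed of blank below 0.01 m/s); the robot touches nothing.
It fails at once if another stone is knocked over or moved by more than 20 mm, or the jar, the knife or a paperweight is moved by more than 30 mm (distance of any of round_seal, oblong_seal, small_seal from where it was at the start of the episode above 0.02 m or angle between any of round_seal, oblong_seal, small_seal's own z axis and vertical above 0.5 rad or distance of any of paste_jar, carving_knife, weight_a, weight_b from where it was at the start of the episode above 0.03 m).
It also fails if it takes over 58 s, if anything falls off the work surface, if the arm or the gripper's body presses on something with over 40 N, if the wrist force passes 120 N, or if a joint passes its speed limit or range.

## Working session

There is one attempt and no reset: what is moved stays moved. The work goes in short steps, Python scripts to look and compute and a tool call to move; the robot and the scene stay as the last step left them, time stands still between calls to the robot, and variables do not carry over. Pictures are saved under pics/ and viewed, and the job is handed in when it is done.

Besides the shell and the picture viewer there is one more tool, called by a JSON object that holds its "method" and its "body", one argument or row to a line. arm_command: Moves the arm, as the interface text tells. Its arguments: {"type":"object","properties":{"targets":{"type":"array"},"grip_force":{"type":"number"}},"required":["targets"]}

```bash
ls; mkdir -p pics
python3 - <<'E'
from rig import manip
import cv2,numpy as np
s=manip.get_state(); print(s)
for n in("scene","top"):
    im=manip.get_image(n); np.save(f"pics/{n}0.npy",im); cv2.imwrite(f"pics/{n}0.png",im[:,:,::-1]); c=manip.calibration(n); print(n,c, -np.array(c["R"]).T@np.array(c["t"]))
E
```

```text
pics
{'clock': 0.0, 'qpos': array([ 1.12598536e+00,  2.76596079e-01,  1.50615982e+00,  2.57760887e-05,
        1.36066935e+00, -1.21019669e-01]), 'qd': array([-0.00078136,  0.00028753, -0.00044645, -0.00153896, -0.0012283 ,
        0.0002068 ]), 'effort': array([ 7.75609369e-04, -4.16756237e+01, -2.45808184e+01,  1.22787907e-05,
        1.06704500e-02, -3.33018068e-05]), 'position': array([0.18286181, 0.54492136, 0.40382816]), 'ee_rot': array([ 0.69767027,  0.11336025,  0.69804913, -0.11459959]), 'contact_force': array([1.0933066 , 0.34465279, 1.24223766]), 'moment': array([-0.04067721,  0.00131453, -0.00619343]), 'width': 0.08540693402610888}
scene {'fx': 431.70673022729204, 'fy': 431.70673022729204, 'cx': 322.6640631422423, 'cy': 194.15117981636652, 'k1': -0.0492969304602378, 'R': array([[-0.84860183,  0.52858438,  0.02175986],
       [ 0.27561905,  0.47684506, -0.83465737],
       [-0.45156293, -0.70229434, -0.55033952]]), 't': array([ 0.54807009, -0.08016956,  1.22869752])} [1.04202379 0.61143448 0.59736076]
top {'fx': 407.9973738512464, 'fy': 407.9973738512464, 'cx': 317.3928103984551, 'cy': 201.24673237744855, 'k1': -0.06272951863618285, 'R': array([[ 0.02247489, -0.99944835,  0.02445144],
       [-0.9881776 , -0.02591826, -0.15110683],
       [ 0.15165722, -0.02076626, -0.98821498]]), 't': array([-0.12102298,  0.60434113,  0.84968375])} [ 0.47105568 -0.08764799  0.93394947]
```

View pics/scene0.png

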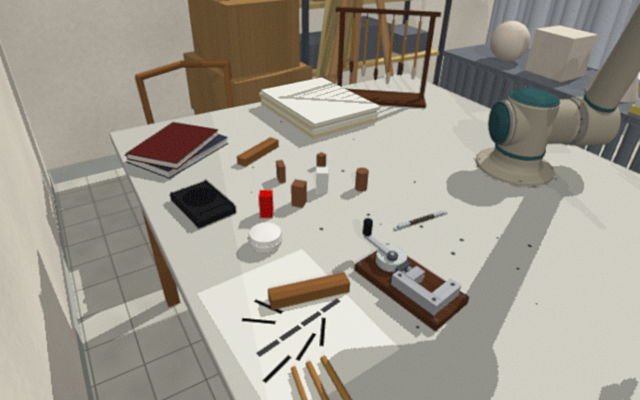

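View pics/top0.png

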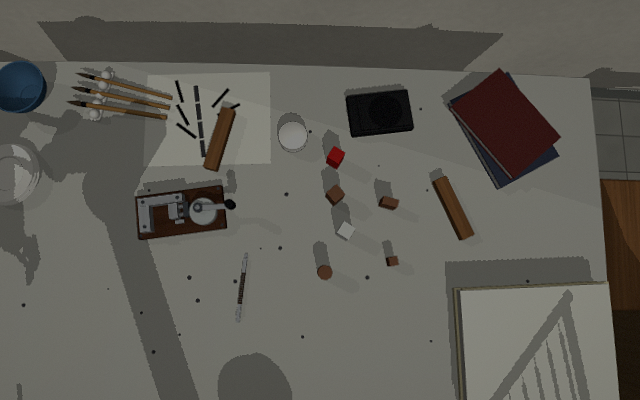

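Run:
```python
import cv2
a=cv2.imread("pics/top0.png")
b=cv2.resize(a[140:290,110:270],None,fx=5,fy=5,interpolation=cv2.INTER_CUBIC)[:600]
cv2.imwrite("pics/t_vice.png",cv2.convertScaleAbs(cv2.resize(a[175:250,125:245],None,fx=6.5,fy=6.5,interpolation=cv2.INTER_CUBIC),alpha=1.6))
cv2.imwrite("pics/t_st.png",cv2.convertScaleAbs(cv2.resize(a[140:290,300:420],None,fx=4,fy=4,interpolation=cv2.INTER_CUBIC),alpha=1.6))
s=cv2.imread("pics/scene0.png")
cv2.imwrite("pics/s_vice.png",cv2.resize(s[210:335,345:480],None,fx=4.7,fy=4.7,interpolation=cv2.INTER_CUBIC))
cv2.imwrite("pics/s_st.png",cv2.resize(s[140:260,235:385],None,fx=5,fy=5,interpolation=cv2.INTER_CUBIC))
```

```text
(no output)
```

View pics/t_vice.png

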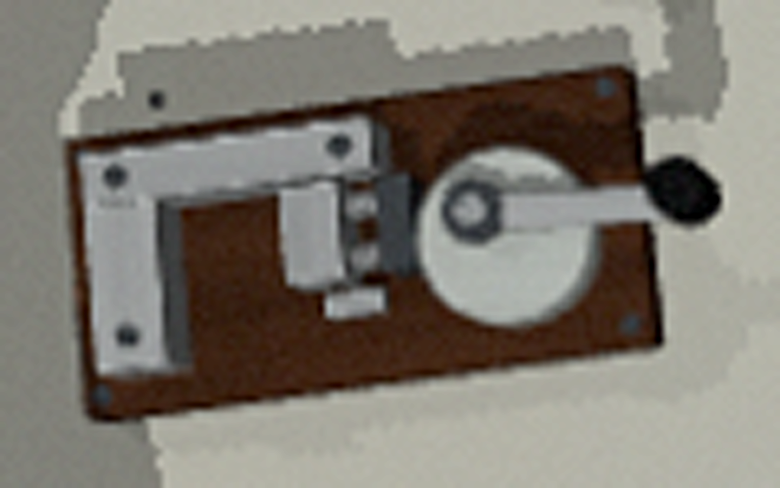

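View pics/t_st.png

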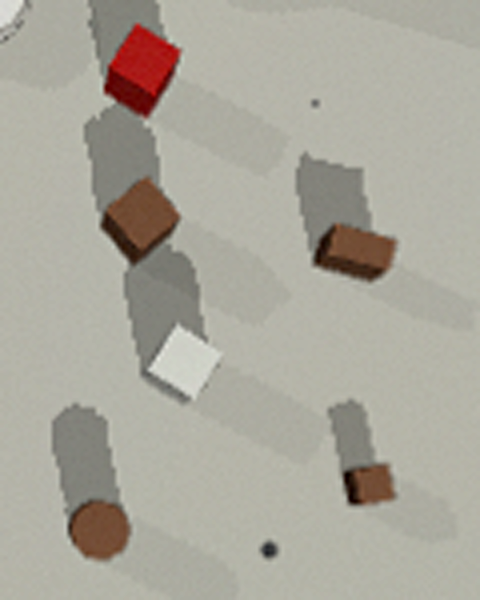

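View pics/s_vice.png

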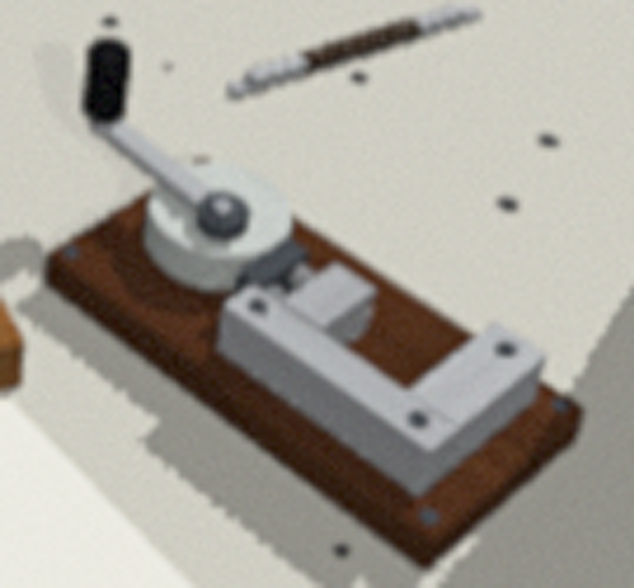

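View pics/s_st.png

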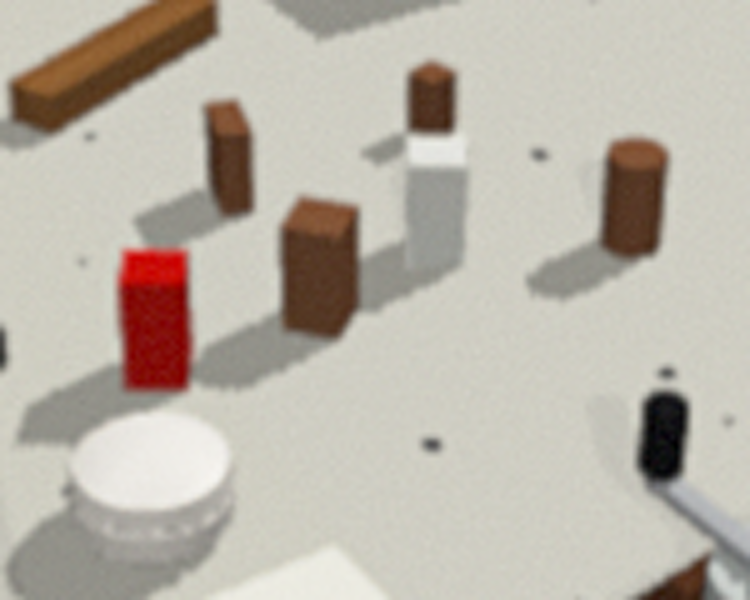

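```bash
cat > h.py <<'E'
import numpy as np,cv2
from rig import manip
def ray(n,uv):
    c=manip.calibration(n); R=np.array(c["R"]);t=np.array(c["t"])
    K=np.array([[c["fx"],0,c["cx"]],[0,c["fy"],c["cy"]],[0,0,1.]])
    p=cv2.undistortPoints(np.array(uv,float).reshape(-1,1,2),K,np.array([c["k1"],0,0,0,0.])).reshape(-1,2)
    d=np.c_[p,np.ones(len(p))]@R; return -R.T@t,d
def onz(n,uv,z):
    o,d=ray(n,uv); return o+d*((z-o[2])/d[:,2])[:,None]
def proj(n,X):
    c=manip.calibration(n); K=np.array([[c["fx"],0,c["cx"]],[0,c["fy"],c["cy"]],[0,0,1.]])
    return cv2.projectPoints(np.array(X,float).reshape(-1,1,3),cv2.Rodrigues(np.array(c["R"]))[0],np.array(c["t"]),K,np.array([c["k1"],0,0,0,0.]))[0].reshape(-1,2)
def crop(src,x0,y0,w,h,s,out,a=1.0):
    im=cv2.imread(src); c=cv2.resize(im[y0:y0+h,x0:x0+w],None,fx=s,fy=s,interpolation=cv2.INTER_CUBIC); c=cv2.convertScaleAbs(c,alpha=a)
    for i in range(0,w,5): cv2.putText(c,str(x0+i),(int((i+.5)*s)-8,8),0,.3,(0,0,255),1); cv2.line(c,(int((i+.5)*s),10),(int((i+.5)*s),16),(0,0,255),1)
    for j in range(0,h,5): cv2.putText(c,str(y0+j),(0,int((j+.5)*s)+3),0,.3,(0,0,255),1); cv2.line(c,(20,int((j+.5)*s)),(26,int((j+.5)*s)),(0,0,255),1)
    cv2.imwrite(out,c)
E
python3 - <<'E'
from h import *
im=cv2.imread("pics/top0.png").astype(int)
b,g,r=im[...,0],im[...,1],im[...,2]
# blank in top
m=((r-b)>25)&(r<140)
mm=np.zeros(m.shape,np.uint8);mm[180:210,322:352]=m[180:210,322:352]
# show sub values
print("r"); print(r[183:209,323:350:1])
E
```

```text
r
[[ 79  80  80  82  81  82  81  81  82  81  82  81  81  81  78  81  83 117
  113 113 112 113 113 113 112 115 114]
 [ 79  80  82  82  82  81  82  80  83  80  82  77  80  74  71  81  85 113
  114 113 114 112 114 113 115 114 114]
 [ 78  82  81  81  80  81  81  82  82  80  74  63  74  70  83  82  83 117
  113 114 112 112 114 113 113 113 112]
 [ 78  82  81  83  82  80  82  81  80  74  57  74  69  69  69  78  84 110
  113 113 113 114 113 113 114 113 114]
 [ 78  81  83  81  81  82  82  82  77  61  72  68  69  71  70  70  71  80
  116 113 114 113 114 114 113 114 113]
 [ 89  80  81  82  82  82  83  80  70  69  71  72  69  69  69  69  69  72
  110 114 112 113 114 113 114 112 113]
 [113  80  80  80  81  77  81  73  69  70  70  70  70  72  70  69  71  76
   74 106 114 112 113 114 114 113 113]
 [114  76  81  82  76  69  78  68  70  72  71  70  71  70  72  71  71  72
   70  70 109 113 113 112 112 114 113]
 [112  79  83  77  63  76  68  67  70  68  71  70  70  70  69  70  71  71
   71  76  86 115 113 114 113 113 115]
 [112  88  78  66  79  71  71  71  69  71  70  73  70  69  71  70  70  71
   68  
[... 1140 characters left out ...]
 104 109 109 107 107]
 [113 113 113 112 113 115 113  83  43  31  30  36  39  42  60  78  77  76
   76  75  74  73  79 102 109 107 108]
 [113 115 113 114 113 113 116 114  84  38  31  39  47  60  77  77  75  77
   76  75  76  75  74  77 104 109 108]
 [112 113 113 113 113 113 114 116 116  59  38  52  69  78  76  76  75  77
   76  74  75  75  76  74  80 110 108]
 [113 112 113 114 113 113 113 114 114  77  61  79  76  76  76  76  76  75
   77  76  76  76  76  76  78 103 108]
 [113 112 113 112 112 114 111 114 106  80  84  80  79  77  75  75  74  73
   74  76  76  77  75  77  74  79 109]
 [112 112 112 114 113 114 115 111  76  81  81  81  82  81  76  74  77  76
   75  77  77  76  76  75  74  79 109]]
```

Run:
```python
from h import *
crop("pics/top0.png",132,182,66,46,12,"pics/z1.png",1.7)
crop("pics/scene0.png",385,260,66,50,12,"pics/z2.png",1.)
```

```text
(no output)
```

View pics/z1.png

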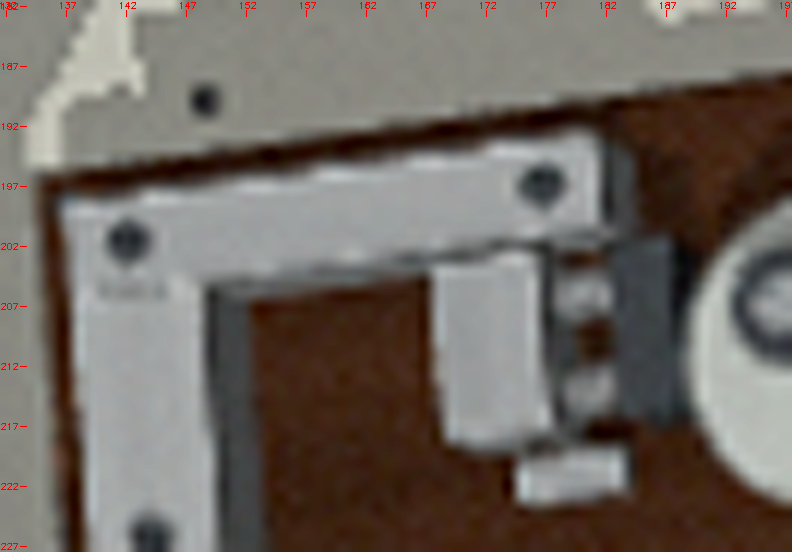

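View pics/z2.png

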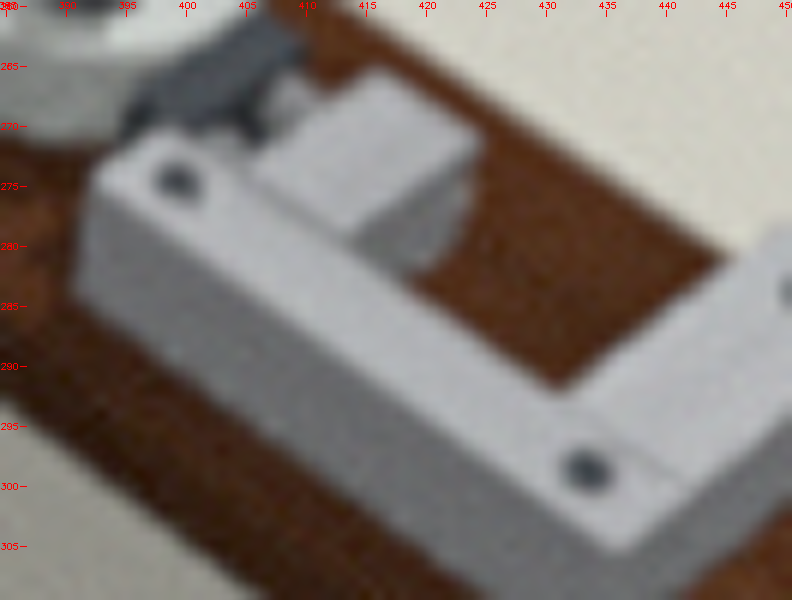

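Run:
```python
from h import *
np.set_printoptions(precision=4,suppress=True)
T=onz("top",[(136.5,197.75),(181.3,192.5),(181.9,200.8),(148.6,205.25),(149.4,227.3)],.045)
S=onz("scene",[(435.75,305.6),(392.2,274.3),(399.5,270.2),(431,292.25)],.045)
print(T,"\n",S)
a=T[1]-T[0]; print(np.linalg.norm(a),np.linalg.norm(S[1]-S[0]))
for P,q in((T[0],T[1]),(T[3],T[2]),(S[0],S[1]),(S[3],S[2])):
    d=P-q; print("y dir angle",np.arctan2(d[1],d[0])-np.pi/2)
d=T[3]-T[4];print("x dir",np.arctan2(d[1],d[0]))
B=onz("top",[(336,184.6),(344.4,195),(335,202.3),(325.8,192)],.06); print(B,B.mean(0))
print([np.linalg.norm(B[i]-B[(i+1)%4]) for i in range(4)],[np.arctan2(*(B[(i+1)%4]-B[i])[[1,0]])%(np.pi/2) for i in range(4)])
uv=[((x+.5)/5-.5+235,(y+.5)/5-.5+140) for x,y in((300,198),(357,208),(340,238),(284,228))]
B=onz("scene",uv,.06); print(B,B.mean(0))
print([np.linalg.norm(B[i]-B[(i+1)%4]) for i in range(4)],[np.arctan2(*(B[(i+1)%4]-B[i])[[1,0]])%(np.pi/2) for i in range(4)])
crop("pics/scene0.png",285,170,30,42,14,"pics/z3.png",1.)
crop("pics/top0.png",170,183,75,50,10,"pics/z4.png",1.7)
crop("pics/scene0.png",355,210,60,60,10,"pics/z5.png",1.)
```

```text
[[0.6048 0.2939 0.045 ]
 [0.6191 0.1948 0.045 ]
 [0.6006 0.1921 0.045 ]
 [0.5888 0.2653 0.045 ]
 [0.5403 0.2595 0.045 ]] 
 [[0.6041 0.2931 0.045 ]
 [0.6194 0.196  0.045 ]
 [0.6008 0.1946 0.045 ]
 [0.5894 0.2661 0.045 ]]
0.10009461559384372 0.09819757365656098
y dir angle 0.14366051246871403
y dir angle 0.1603321389309711
y dir angle 0.15593411427589565
y dir angle 0.15741417562025006
x dir 0.1191981552421754
[[ 0.643  -0.1458  0.06  ]
 [ 0.6205 -0.1645  0.06  ]
 [ 0.6039 -0.1443  0.06  ]
 [ 0.626  -0.1239  0.06  ]] [ 0.6233 -0.1446  0.06  ]
[np.float64(0.029269112021634153), np.float64(0.026174666287432983), np.float64(0.03011179887709219), np.float64(0.027786385032333126)] [np.float64(0.6915896738355638), np.float64(0.6871727380180834), np.float64(0.7446460693850017), np.float64(0.6586205733708808)]
[[ 0.6248 -0.1627  0.06  ]
 [ 0.6058 -0.1413  0.06  ]
 [ 0.6259 -0.1224  0.06  ]
 [ 0.6442 -0.1429  0.06  ]] [ 0.6252 -0.1423  0.06  ]
[np.float64(0.02858231603407622), np.float64(0.02757995071298983), np.float64(0.027507504634817884), np.float64(0.027660526561182446)] [np.float64(0.7261335850389785), np.float64(0.7568258797517421), np.float64(0.727106625426316), np.float64(0.7956453322391646)]
```

View pics/z3.png

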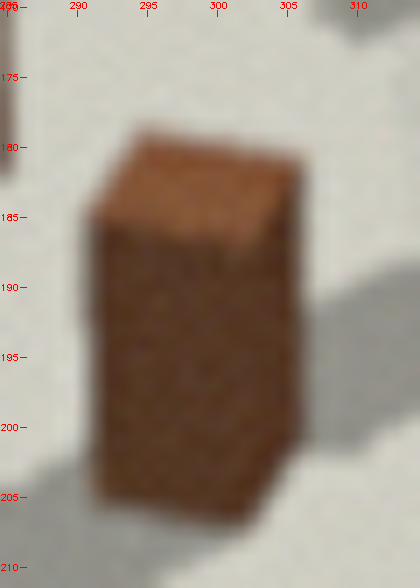

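View pics/z4.png

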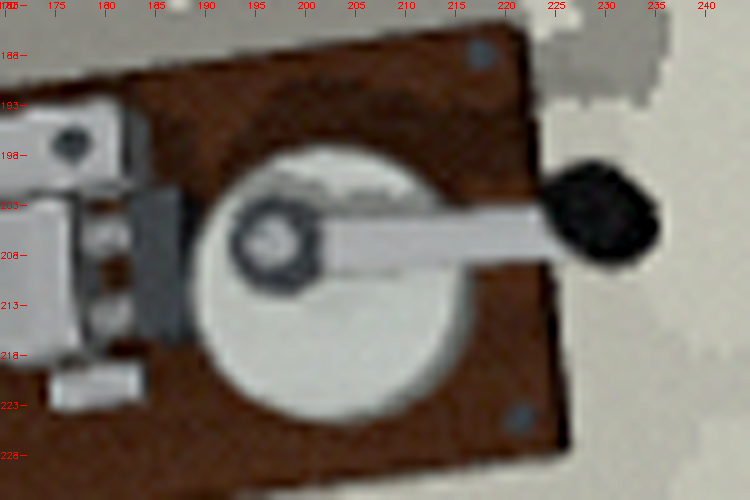

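View pics/z5.png

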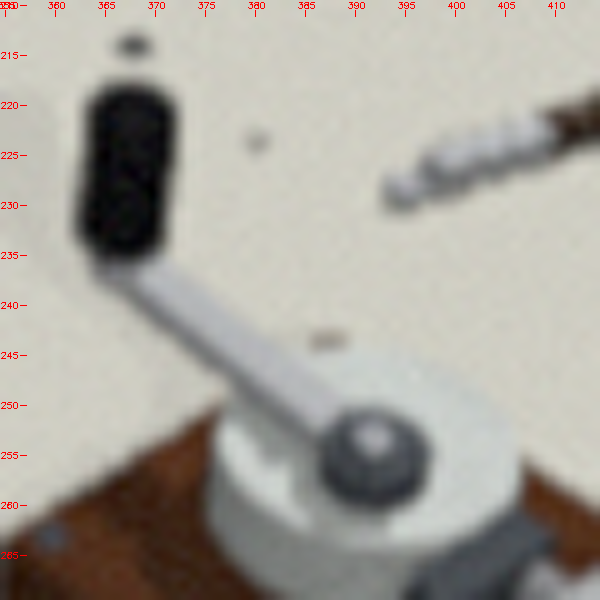

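```bash
cat >> h.py <<'E'
from scipy.spatial.transform import Rotation as Ro
def rot(s): 
    q=s["ee_rot"]; return Ro.from_quat([q[1],q[2],q[3],q[0]])
def st():
    s=manip.get_state(); M=rot(s).as_matrix()
    print("t",round(s["clock"],2),"p",s["position"].round(4),"x",M[:,0].round(3),"yaw(y)",np.degrees(np.arctan2(M[1,1],M[0,1])).round(2),"F",s["contact_force"].round(1),"w",round(s["width"],4),"q",s["qpos"].round(2)); return s,M
def delta(M,s,p,yawdeg=None):
    """remaining shift in tool axes, and turn to level tool with tool y at yawdeg"""
    print("dp",(M.T@(np.array(p)-s["position"])).round(4))
    if yawdeg is not None:
        a=np.radians(yawdeg); y=np.array([np.cos(a),np.sin(a),0]); x=np.array([0,0,-1.]); N=np.c_[x,y,np.cross(x,y)]
        print("turn",np.degrees(Ro.from_matrix(M.T@N).as_rotvec()).round(2))
E
python3 - <<'E'
from h import *
np.set_printoptions(precision=4,suppress=True)
s,M=st(); print(M)
# base top edges in top view z=.02: from z1/z4 clicks
P=onz("top",[(135.5,196.2),(221.2,184.8),(226,227.8)],.02); print(P)
d=P[0]-P[1];print(np.linalg.norm(d),np.arctan2(d[1],d[0])-np.pi/2); d=P[1]-P[2];print(np.linalg.norm(d),np.arctan2(d[1],d[0]))
# blank refined scene top face
c=lambda x,y:((x+.5)/14-.5+285,(y+.5)/14-.5+170)
B=onz("scene",[c(143,128),c(305,155),c(250,243),c(92,215)],.06);print(B,B.mean(0))
print([np.linalg.norm(B[i]-B[(i+1)%4]) for i in range(4)],[np.degrees(np.arctan2(*(B[(i+1)%4]-B[i])[[1,0]]))%90 for i in range(4)])
B=onz("scene",[c(95,500),c(250,530),c(305,450)],.0);print(B, (B[0]+B[2])/2)
# others
print("red,white",onz("top",[(337,155),(346.5,230)],.06),"obl",onz("top",[(389,203)],.05))
# knob top
print("knob top center", onz("top",[(231,205.5)],.085),onz("scene",[(367.8,219.5)],.085))
for k in (0,.1,.2):
    y=.152;a=-np.pi/2+y-k; X=np.array([.586,.156,.085])+.075*np.array([np.cos(a),np.sin(a),0]); print(k,X,proj("top",X),proj("scene",X))
E
```

```text
t 0.1 p [0.1829 0.5449 0.4039] x [-0.001 -0.002 -1.   ] yaw(y) 71.45 F [-0.2 -0.3 -0.8] w 0.0854 q [ 1.13  0.28  1.51  0.    1.36 -0.12]
[[-0.0007  0.3182  0.948 ]
 [-0.0015  0.948  -0.3182]
 [-1.     -0.0017 -0.0002]]
[[0.6121 0.3072 0.02  ]
 [0.6434 0.1129 0.02  ]
 [0.5458 0.0965 0.02  ]]
0.19683311238540976 0.15997502668661645
0.09900223975702226 0.1665813169033596
[[ 0.6234 -0.1646  0.06  ]
 [ 0.6038 -0.1432  0.06  ]
 [ 0.6257 -0.1237  0.06  ]
 [ 0.6441 -0.1444  0.06  ]] [ 0.6242 -0.144   0.06  ]
[np.float64(0.028927546702028756), np.float64(0.02924437994901871), np.float64(0.027732762438900497), np.float64(0.028935170552835607)] [np.float64(42.43662963818227), np.float64(41.77135735236366), np.float64(41.77563183371998), np.float64(44.134009651907206)]
[[ 0.6432 -0.1474  0.    ]
 [ 0.6245 -0.1262  0.    ]
 [ 0.6042 -0.1425  0.    ]] [ 0.6237 -0.145   0.    ]
red,white [[ 0.7097 -0.147   0.06  ]
 [ 0.5443 -0.17    0.06  ]] obl [[ 0.6069 -0.2642  0.05  ]]
knob top center [[0.5876 0.0755 0.085 ]] [[0.5923 0.0803 0.085 ]]
0 [0.5974 0.0819 0.085 ] [[228.2223 200.8094]] [[366.212  220.6834]]
0.1 [0.5899 0.0811 0.085 ] [[228.3888 204.3308]] [[368.9891 219.3459]]
0.2 [0.5824 0.0811 0.085 ] [[228.1992 207.8705]] [[371.9835 218.2075]]
```

{"method": "arm_command", "body": {
  "targets": [
    {"dp": [0, -0.03, 0.0375], "turn": [0, 0, 0], "grip": 1},
    {"dp": [0, -0.03, 0.0375], "turn": [0, 0, 0], "grip": 1},
    {"dp": [0, -0.03, 0.0375], "turn": [0, 0, 0], "grip": 1},
    {"dp": [0, -0.03, 0.0375], "turn": [0, 0, 0], "grip": 1},
    {"dp": [0, -0.03, 0.0375], "turn": [0, 0, 0], "grip": 1},
    {"dp": [0, -0.03, 0.0375], "turn": [0, 0, 0], "grip": 1},
    {"dp": [0, -0.03, 0.0375], "turn": [0, 0, 0], "grip": 1},
    {"dp": [0, -0.03, 0.0375], "turn": [0, 0, 0], "grip": 1}
  ]
}}

```text
clock: 0.9
position: [0.3914, 0.2203, 0.4046]
ee_rot: [0.698, 0.114, 0.698, -0.114]
contact_force: [1.8, 0.2, -0.8]
width: 0.0855
```

{"method": "arm_command", "body": {
  "targets": [
    {"dp": [0, -0.03, 0.0375], "turn": [0, 0, 0], "grip": 1},
    {"dp": [0, -0.03, 0.0375], "turn": [0, 0, 0], "grip": 1},
    {"dp": [0, -0.03, 0.0375], "turn": [0, 0, 0], "grip": 1},
    {"dp": [0, -0.03, 0.0375], "turn": [0, 0, 0], "grip": 1},
    {"dp": [0, -0.03, 0.0375], "turn": [0, 0, 0], "grip": 1},
    {"dp": [0, -0.03, 0.0375], "turn": [0, 0, 0], "grip": 1},
    {"dp": [0, -0.03, 0.0375], "turn": [0, 0, 0], "grip": 1},
    {"dp": [0, -0.03, 0.0375], "turn": [0, 0, 0], "grip": 1}
  ]
}}

```text
clock: 1.7
position: [0.5997, -0.1027, 0.4042]
ee_rot: [0.698, 0.114, 0.698, -0.114]
contact_force: [1.6, -0.7, 0.9]
width: 0.0854
```

{"method": "arm_command", "body": {
  "targets": [
    {"dp": [0, 0, 0], "turn": [7.5, 0, 0], "grip": 1},
    {"dp": [0, 0, 0], "turn": [7.5, 0, 0], "grip": 1},
    {"dp": [0, 0, 0], "turn": [7.5, 0, 0], "grip": 1},
    {"dp": [0, 0, 0], "turn": [7.5, 0, 0], "grip": 1},
    {"dp": [0, 0, 0], "turn": [0, 0, 0], "grip": 1},
    {"dp": [0, 0, 0], "turn": [0, 0, 0], "grip": 1}
  ]
}}

```text
clock: 2.3
position: [0.599, -0.1008, 0.4043]
ee_rot: [0.645, 0.29, 0.645, -0.29]
contact_force: [-0.9, -0.6, -0.0]
width: 0.0858
```

Run:
```python
from h import *
s,M=st(); delta(M,s,(.6238,-.1445,.30),41.5)
```

```text
t 2.3 p [ 0.599  -0.1008  0.4043] x [-0.001  0.    -1.   ] yaw(y) 41.6 F [-0.9 -0.6 -0. ] w 0.0858 q [-0.28  0.33  1.43  0.    1.38 -1.01]
dp [ 0.1043 -0.0104  0.0492]
turn [ 0.1  -0.04  0.02]
```

{"method": "arm_command", "body": {
  "targets": [
    {"dp": [0.01, -0.005, 0.025], "turn": [0, 0, 0], "grip": 1},
    {"dp": [0.04, -0.0054, 0.0242], "turn": [0, 0, 0], "grip": 1},
    {"dp": [0.04, 0, 0], "turn": [0, 0, 0], "grip": 1},
    {"dp": [0.04, 0, 0], "turn": [0, 0, 0], "grip": 1},
    {"dp": [0, 0, 0], "turn": [0, 0, 0], "grip": 1},
    {"dp": [0, 0, 0], "turn": [0, 0, 0], "grip": 1}
  ]
}}

```text
clock: 2.9
position: [0.624, -0.1445, 0.2747]
ee_rot: [0.644, 0.29, 0.645, -0.29]
contact_force: [0.1, 0.0, 0.3]
width: 0.0853
```

Run:
```python
from h import *
s,M=st(); delta(M,s,(.6238,-.1445,.203),41.5)
im=manip.get_image("scene");cv2.imwrite("pics/s1.png",im[:,:,::-1]); crop("pics/s1.png",240,110,130,120,5,"pics/s1z.png")
im=manip.get_image("top");cv2.imwrite("pics/t1.png",im[:,:,::-1]); crop("pics/t1.png",280,130,130,120,5,"pics/t1z.png",1.6)
```

```text
t 2.9 p [ 0.624  -0.1445  0.2747] x [-0.001  0.    -1.   ] yaw(y) 41.52 F [0.1 0.  0.3] w 0.0853 q [-0.34  0.46  1.55  0.    1.13 -1.06]
dp [ 0.0717 -0.0001 -0.0001]
turn [ 0.02 -0.05  0.02]
```

View pics/s1z.png

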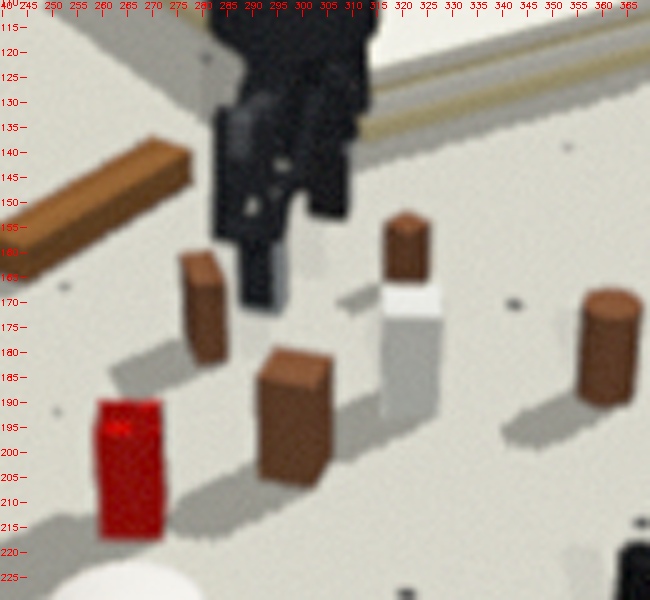

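View pics/t1z.png

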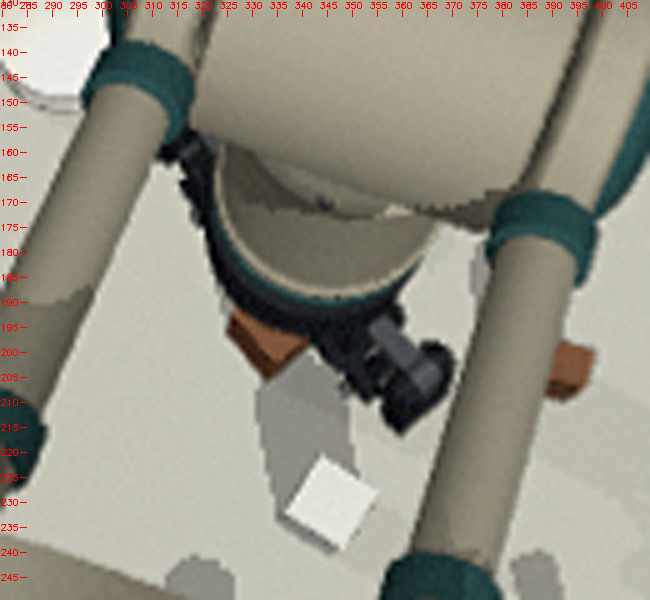

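Run:
```python
from h import *
s,M=st()
for z in(.165,.16,.155):
  for sg in(1,-1):
    print(z,sg,proj("scene",s["position"]+M[:,0]*z+M[:,1]*sg*.05),proj("scene",s["position"]+M[:,0]*z))
```

```text
t 3.0 p [ 0.6249 -0.1447  0.2773] x [ 0.004 -0.001 -1.   ] yaw(y) 41.5 F [ 0.4 -0.9  0.4] w 0.0852 q [-0.34  0.46  1.54  0.    1.13 -1.06]
0.165 1 [[290.14315666 173.82323067]] [[297.71016272 163.26697136]]
0.165 -1 [[304.68487754 153.5421787 ]] [[297.71016272 163.26697136]]
0.16 1 [[290.10934839 171.85404473]] [[297.69896978 161.34950973]]
0.16 -1 [[304.69279144 151.67490529]] [[297.69896978 161.34950973]]
0.155 1 [[290.07541181 169.87349725]] [[297.68776403 159.42150136]]
0.155 -1 [[304.70078085 149.79782197]] [[297.68776403 159.42150136]]
```

{"method": "arm_command", "body": {
  "targets": [
    {"dp": [0.026, 0, 0], "turn": [0, 0, 0], "grip": 1},
    {"dp": [0.025, 0, 0], "turn": [0, 0, 0], "grip": 1},
    {"dp": [0.015, 0, 0], "turn": [0, 0, 0], "grip": 1},
    {"dp": [0.01, 0, 0], "turn": [0, 0, 0], "grip": 1},
    {"dp": [0, 0, 0], "turn": [0, 0, 0], "grip": 1},
    {"dp": [0, 0, 0], "turn": [0, 0, 0], "grip": 1}
  ]
}}

```text
clock: 3.6
position: [0.6246, -0.1447, 0.2003]
ee_rot: [0.646, 0.291, 0.644, -0.29]
contact_force: [-0.2, -0.6, -0.2]
width: 0.0854
```

{"method": "arm_command", "body": {
  "targets": [
    {"dp": [0, 0, 0], "turn": [0, 0, 0], "grip": -0.3},
    {"dp": [0, 0, 0], "turn": [0, 0, 0], "grip": -0.3},
    {"dp": [0, 0, 0], "turn": [0, 0, 0], "grip": -0.6},
    {"dp": [0, 0, 0], "turn": [0, 0, 0], "grip": -1},
    {"dp": [0, 0, 0], "turn": [0, 0, 0], "grip": -1},
    {"dp": [0, 0, 0], "turn": [0, 0, 0], "grip": -1},
    {"dp": [0, 0, 0], "turn": [0, 0, 0], "grip": -1},
    {"dp": [0, 0, 0], "turn": [0, 0, 0], "grip": -1}
  ],
  "grip_force": 40
}}

```text
clock: 4.4
position: [0.624, -0.1446, 0.1992]
ee_rot: [0.645, 0.291, 0.644, -0.291]
contact_force: [0.2, 0.7, 4.9]
width: 0.0294
```

Run:
```python
from h import *
s,M=st()
im=manip.get_image("scene");cv2.imwrite("pics/s2.png",im[:,:,::-1]); crop("pics/s2.png",260,140,80,80,7,"pics/s2z.png")
```

```text
t 4.4 p [ 0.624  -0.1446  0.1992] x [ 0.001 -0.    -1.   ] yaw(y) 41.45 F [0.2 0.7 4.9] w 0.0294 q [-0.34  0.54  1.63  0.    0.97 -1.06]
```

View pics/s2z.png

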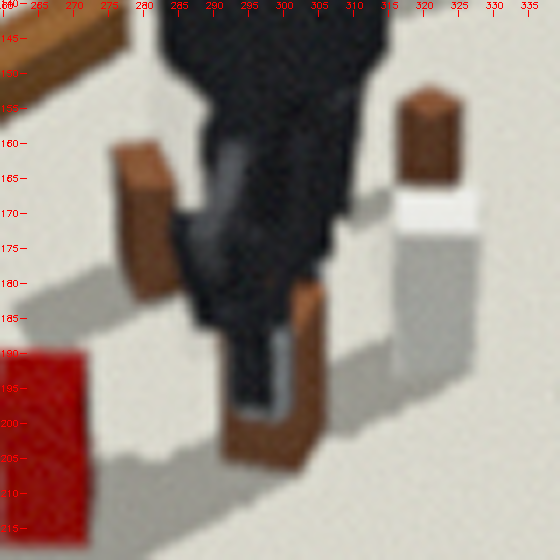

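Run:
```python
from h import *
s,M=st()
for z in(.165,.17,.175,.18):
  for w in (.015,.025): print(z,w,s["position"][2]-z,proj("scene",s["position"]+M[:,0]*z+M[:,1]*w))
```

```text
t 4.45 p [ 0.624  -0.1446  0.1992] x [ 0.001 -0.    -1.   ] yaw(y) 41.45 F [-0.2 -0.3  5.5] w 0.03 q [-0.34  0.54  1.63  0.    0.97 -1.06]
0.165 0.015 0.034154968268758135 [[296.54320426 195.08805608]]
0.165 0.025 0.034154968268758135 [[295.11247782 197.32652075]]
0.17 0.015 0.02915496826875813 [[296.56603893 196.85124737]]
0.17 0.025 0.02915496826875813 [[295.13943987 199.09757367]]
0.175 0.015 0.024154968268758154 [[296.58879334 198.6049462 ]]
0.175 0.025 0.024154968268758154 [[295.16630093 200.85900554]]
0.18 0.015 0.01915496826875815 [[296.61146767 200.34922053]]
0.18 0.025 0.01915496826875815 [[295.1930613  202.61088592]]
```

{"method": "arm_command", "body": {
  "targets": [
    {"dp": [-0.02, 0, 0], "turn": [0, 0, 0], "grip": -1},
    {"dp": [-0.04, 0, 0], "turn": [0, 0, 0], "grip": -1},
    {"dp": [-0.04, 0, 0], "turn": [0, 0, 0], "grip": -1},
    {"dp": [0, 0, 0], "turn": [8, 0, 0], "grip": -1},
    {"dp": [0, 0, 0], "turn": [8, 0, 0], "grip": -1},
    {"dp": [0, 0, 0], "turn": [8, 0, 0], "grip": -1},
    {"dp": [0, 0, 0], "turn": [8.5, 0, 0], "grip": -1},
    {"dp": [0, 0, 0], "turn": [0, 0, 0], "grip": -1}
  ]
}}

```text
clock: 5.25
position: [0.6235, -0.1445, 0.2976]
ee_rot: [0.537, 0.459, 0.538, -0.46]
contact_force: [-0.8, 0.2, -1.3]
width: 0.0295
```

```bash
cat >> h.py <<'E'
YAW=.157; C=np.array([.5897,.2664]); ex=np.array([np.cos(YAW),np.sin(YAW)]); ey=np.array([-ex[1],ex[0]])
def cw(x,y): return C+x*ex+y*ey
def wc(p): d=np.array(p)[:2]-C; return np.array([d@ex,d@ey])
PIV=cw(-.02,-.1085)
E
python3 - <<'E'
from h import *
s,M=st(); print(cw(-.015,-.015),PIV); p=cw(-.021,-.021); delta(M,s,(*p,.30),9)
E
```

```text
t 5.25 p [ 0.6235 -0.1445  0.2976] x [-0.002  0.001 -1.   ] yaw(y) 8.96 F [-0.8  0.2 -1.3] w 0.0295 q [-0.34  0.44  1.52  0.    1.18 -0.49]
[0.57722983 0.24923915] [0.58691059 0.15610735]
dp [-0.002   0.0097 -0.3901]
turn [-0.04 -0.06  0.11]
```

{"method": "arm_command", "body": {
  "targets": [
    {"dp": [0, 0, -0.03], "turn": [0, 0, 0], "grip": -1},
    {"dp": [0, 0, -0.045], "turn": [0, 0, 0], "grip": -1},
    {"dp": [0, 0, -0.045], "turn": [0, 0, 0], "grip": -1},
    {"dp": [0, 0, -0.045], "turn": [0, 0, 0], "grip": -1},
    {"dp": [0, 0, -0.045], "turn": [0, 0, 0], "grip": -1},
    {"dp": [0, 0, -0.045], "turn": [0, 0, 0], "grip": -1},
    {"dp": [0, 0.005, -0.045], "turn": [0, 0, 0], "grip": -1},
    {"dp": [0, 0.005, -0.045], "turn": [0, 0, 0], "grip": -1}
  ]
}}

```text
clock: 6.05
position: [0.5794, 0.1994, 0.2981]
ee_rot: [0.538, 0.458, 0.538, -0.459]
contact_force: [1.6, 0.1, -1.3]
width: 0.0297
```

{"method": "arm_command", "body": {
  "targets": [
    {"dp": [0, 0, -0.03], "turn": [0, 0, 0], "grip": -1},
    {"dp": [0, 0, -0.015], "turn": [0, 0, 0], "grip": -1},
    {"dp": [0, 0, 0], "turn": [0, 0, 0], "grip": -1},
    {"dp": [0, 0, 0], "turn": [0, 0, 0], "grip": -1}
  ]
}}

```text
clock: 6.45
position: [0.5731, 0.2414, 0.2983]
ee_rot: [0.538, 0.459, 0.538, -0.46]
contact_force: [0.6, -0.2, -2.0]
width: 0.0292
```

Run:
```python
from h import *
s,M=st(); p=cw(-.021,-.021); delta(M,s,(*p,.25),9); print(wc(s["position"]))
im=manip.get_image("scene");cv2.imwrite("pics/s3.png",im[:,:,::-1]); crop("pics/s3.png",360,190,110,130,5,"pics/s3z.png")
im=manip.get_image("top");cv2.imwrite("pics/t3.png",im[:,:,::-1]); crop("pics/t3.png",120,160,130,100,6,"pics/t3z.png",1.6)
```

```text
t 6.45 p [0.5731 0.2414 0.2983] x [-0.001 -0.001 -1.   ] yaw(y) 9.02 F [ 0.6 -0.2 -2. ] w 0.0292 q [ 0.29  0.42  1.56 -0.    1.16  0.13]
dp [ 0.0483 -0.0006 -0.0012]
turn [0.02 0.08 0.05]
[-0.02031302 -0.02213829]
```

View pics/s3z.png

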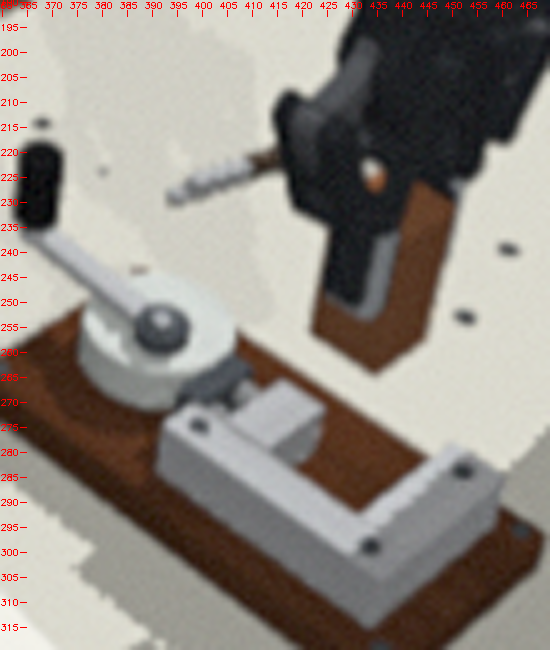

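View pics/t3z.png

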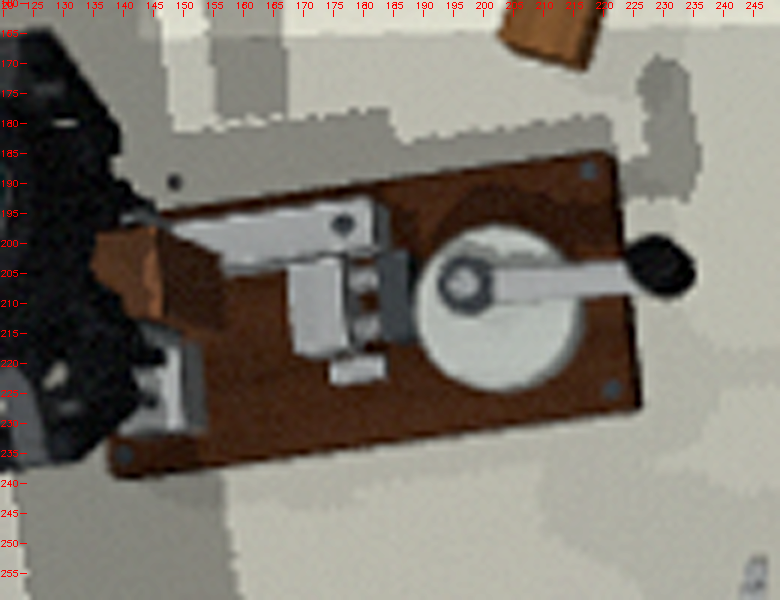

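Run:
```python
from h import *
s,M=st(); p=s["position"]
for a,b in((1,1),(1,-1),(-1,1),(-1,-1)):
    q=p+.015*a*M[:,1]+.015*b*M[:,2]; q[2]-=.1992; print(a,b,proj("scene",q),proj("top",q))
```

```text
t 6.55 p [0.5734 0.2406 0.2985] x [-0.    -0.001 -1.   ] yaw(y) 8.9 F [ 0.4  0.6 -0.8] w 0.0294 q [ 0.29  0.42  1.56 -0.    1.16  0.13]
1 1 [[420.38505233 256.59665842]] [[156.39314623 201.20062974]]
1 -1 [[434.34568327 265.72384757]] [[142.10011981 203.04586166]]
-1 1 [[431.00144888 249.36304504]] [[157.45915349 215.47927667]]
-1 -1 [[444.89467974 258.10708347]] [[143.09067924 217.32895628]]
```

{"method": "arm_command", "body": {
  "targets": [
    {"dp": [0.02, -0.001, -0.002], "turn": [0, 0, 0], "grip": -1},
    {"dp": [0.025, 0, 0], "turn": [0, 0, 0], "grip": -1},
    {"dp": [0.015, 0, 0], "turn": [0, 0, 0], "grip": -1},
    {"dp": [0.006, 0, 0], "turn": [0, 0, 0], "grip": -1},
    {"dp": [0.004, 0, 0], "turn": [0, 0, 0], "grip": -1},
    {"dp": [0.004, 0, 0], "turn": [0, 0, 0], "grip": -1},
    {"dp": [0, 0, 0], "turn": [0, 0, 0], "grip": -1},
    {"dp": [0, 0, 0], "turn": [0, 0, 0], "grip": -1}
  ]
}}

```text
clock: 7.35
position: [0.572, 0.2441, 0.2254]
ee_rot: [0.538, 0.46, 0.537, -0.459]
contact_force: [-0.5, 0.2, -2.0]
width: 0.0295
```

Run:
```python
from h import *
s,M=st(); print(wc(s["position"]))
im=manip.get_image("scene");cv2.imwrite("pics/s4.png",im[:,:,::-1]); crop("pics/s4.png",375,220,90,90,6.5,"pics/s4z.png")
```

```text
t 7.35 p [0.572  0.2441 0.2254] x [ 0.001  0.    -1.   ] yaw(y) 8.95 F [-0.5  0.2 -2. ] w 0.0295 q [0.29 0.49 1.65 0.   1.   0.14]
[-0.02095136 -0.01930802]
```

View pics/s4z.png

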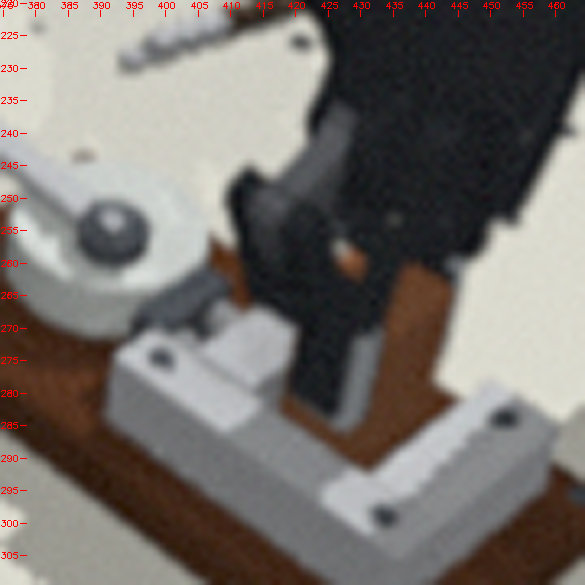

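{"method": "arm_command", "body": {
  "targets": [
    {"dp": [0.002, 0, 0], "turn": [0, 0, 0], "grip": -1},
    {"dp": [0.002, 0, 0], "turn": [0, 0, 0], "grip": -1},
    {"dp": [0.0005, 0, 0], "turn": [0, 0, 0], "grip": -1},
    {"dp": [0, 0, 0], "turn": [0, 0, 0], "grip": -1}
  ]
}}

```text
clock: 7.8
position: [0.5717, 0.2441, 0.22]
ee_rot: [0.537, 0.459, 0.538, -0.46]
contact_force: [-0.2, -0.5, -0.7]
width: 0.0293
```

{"method": "arm_command", "body": {
  "targets": [
    {"dp": [0.0005, 0, 0], "turn": [0, 0, 0], "grip": -1},
    {"dp": [0.0005, 0, 0], "turn": [0, 0, 0], "grip": -1},
    {"dp": [0, 0, 0], "turn": [0, 0, 0], "grip": -1}
  ]
}}

```text
clock: 8.1
position: [0.5718, 0.2441, 0.2192]
ee_rot: [0.538, 0.46, 0.537, -0.459]
contact_force: [0.3, -0.1, -1.8]
width: 0.0293
```

{"method": "arm_command", "body": {
  "targets": [
    {"dp": [0.0005, 0, 0], "turn": [0, 0, 0], "grip": -1},
    {"dp": [0, 0, 0], "turn": [0, 0, 0], "grip": -1}
  ]
}}

```text
clock: 8.3
position: [0.5718, 0.2441, 0.2192]
ee_rot: [0.538, 0.46, 0.537, -0.459]
contact_force: [-0.9, 0.8, 1.8]
width: 0.0297
```

{"method": "arm_command", "body": {
  "targets": [
    {"dp": [0.0005, 0, 0], "turn": [0, 0, 0], "grip": -1},
    {"dp": [0, 0, 0], "turn": [0, 0, 0], "grip": -1}
  ]
}}

```text
clock: 8.5
position: [0.5717, 0.2441, 0.2192]
ee_rot: [0.538, 0.46, 0.537, -0.459]
contact_force: [-0.7, -0.4, 5.2]
width: 0.0294
```

{"method": "arm_command", "body": {
  "targets": [
    {"dp": [-0.0004, 0.002, 0], "turn": [0, 0, 0], "grip": -1},
    {"dp": [0, 0.0015, 0], "turn": [0, 0, 0], "grip": -1},
    {"dp": [0, 0, 0], "turn": [0, 0, 0], "grip": -1}
  ]
}}

```text
clock: 8.8
position: [0.5745, 0.2445, 0.2191]
ee_rot: [0.537, 0.459, 0.538, -0.46]
contact_force: [-3.3, -0.5, 7.6]
width: 0.0295
```

{"method": "arm_command", "body": {
  "targets": [
    {"dp": [0, 0.001, 0], "turn": [0, 0, 0], "grip": -1},
    {"dp": [0, 0, 0], "turn": [0, 0, 0], "grip": -1}
  ]
}}

```text
clock: 9.0
position: [0.5752, 0.2447, 0.2191]
ee_rot: [0.537, 0.459, 0.538, -0.46]
contact_force: [-5.0, -1.4, 8.6]
width: 0.0294
```

{"method": "arm_command", "body": {
  "targets": [
    {"dp": [0, 0.001, 0], "turn": [0, 0, 0], "grip": -1},
    {"dp": [0, 0, 0], "turn": [0, 0, 0], "grip": -1}
  ]
}}

```text
clock: 9.2
position: [0.5763, 0.2448, 0.2191]
ee_rot: [0.537, 0.459, 0.538, -0.46]
contact_force: [-5.5, -1.5, 6.7]
width: 0.0297
```

{"method": "arm_command", "body": {
  "targets": [
    {"dp": [-0.0003, 0.001, 0], "turn": [0, 0, 0], "grip": -1},
    {"dp": [0, 0, 0], "turn": [0, 0, 0], "grip": -1}
  ]
}}

```text
clock: 9.4
position: [0.578, 0.2451, 0.2192]
ee_rot: [0.537, 0.459, 0.538, -0.46]
contact_force: [-3.7, -0.3, 5.4]
width: 0.0297
```

{"method": "arm_command", "body": {
  "targets": [
    {"dp": [0, 0.001, 0], "turn": [0, 0, 0], "grip": -1},
    {"dp": [0, 0, 0], "turn": [0, 0, 0], "grip": -1}
  ]
}}

```text
clock: 9.6
position: [0.5788, 0.2452, 0.2192]
ee_rot: [0.537, 0.459, 0.538, -0.46]
contact_force: [-5.0, -0.1, 5.9]
width: 0.0295
```

{"method": "arm_command", "body": {
  "targets": [
    {"dp": [0, 0.0007, 0], "turn": [0, 0, 0], "grip": -1},
    {"dp": [0, 0, 0], "turn": [0, 0, 0], "grip": -1}
  ]
}}

```text
clock: 9.8
position: [0.5792, 0.2453, 0.2191]
ee_rot: [0.537, 0.459, 0.538, -0.46]
contact_force: [-4.6, -0.8, 7.1]
width: 0.0295
```

{"method": "arm_command", "body": {
  "targets": [
    {"dp": [-0.0003, 0.001, 0], "turn": [0, 0, 0], "grip": -1},
    {"dp": [0, 0, 0], "turn": [0, 0, 0], "grip": -1}
  ]
}}

```text
clock: 10.0
position: [0.5796, 0.2453, 0.2192]
ee_rot: [0.537, 0.458, 0.538, -0.461]
contact_force: [-6.2, -1.8, 6.7]
width: 0.0296
```

{"method": "arm_command", "body": {
  "targets": [
    {"dp": [0, 0.001, 0], "turn": [0, 0, 0], "grip": -1},
    {"dp": [0, 0, 0], "turn": [0, 0, 0], "grip": -1}
  ]
}}

```text
clock: 10.2
position: [0.5799, 0.2454, 0.2192]
ee_rot: [0.536, 0.458, 0.539, -0.461]
contact_force: [-8.0, -0.0, 8.8]
width: 0.0295
```

Run:
```python
from h import *
s,M=st(); print(wc(s["position"]))
im=manip.get_image("scene");cv2.imwrite("pics/s5.png",im[:,:,::-1]); crop("pics/s5.png",375,220,90,90,6.5,"pics/s5z.png")
im=manip.get_image("top");cv2.imwrite("pics/t5.png",im[:,:,::-1]); crop("pics/t5.png",125,175,80,70,8,"pics/t5z.png",1.6)
```

```text
t 10.2 p [0.5799 0.2454 0.2192] x [-0.006 -0.001 -1.   ] yaw(y) 8.96 F [-8.  -0.   8.8] w 0.0295 q [0.29 0.51 1.63 0.   1.01 0.13]
[-0.01294119 -0.0192093 ]
```

View pics/s5z.png

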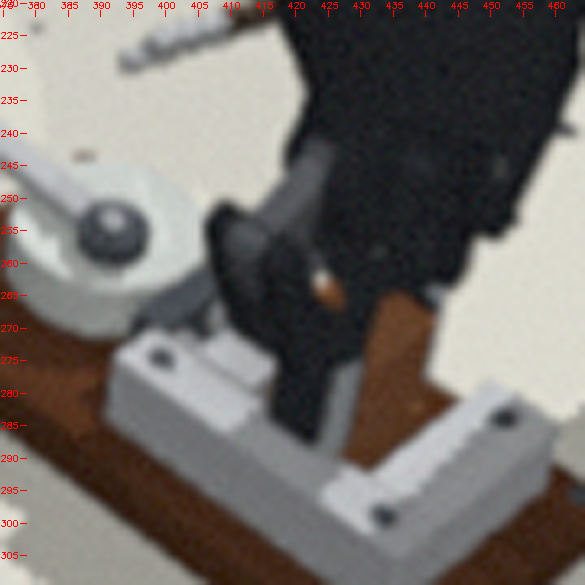

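View pics/t5z.png

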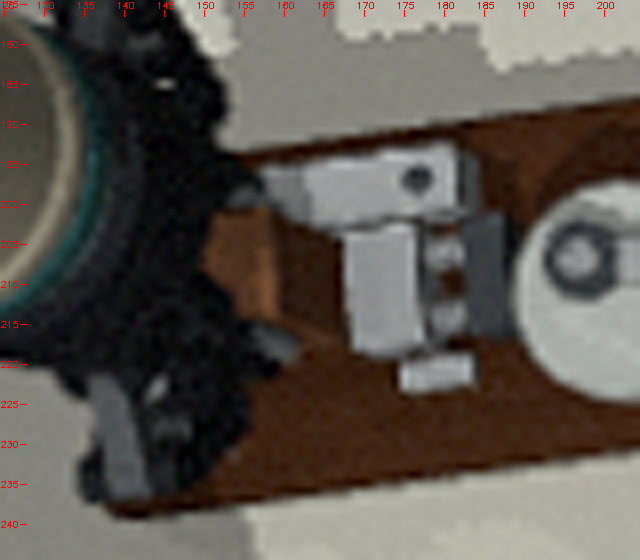

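{"method": "arm_command", "body": {
  "targets": [
    {"dp": [-0.0003, 0, -0.0015], "turn": [0, 0, 0], "grip": -1},
    {"dp": [0, 0, -0.001], "turn": [0, 0, 0], "grip": -1},
    {"dp": [0, 0, 0], "turn": [0, 0, 0], "grip": -1}
  ]
}}

```text
clock: 10.6
position: [0.5798, 0.2463, 0.2192]
ee_rot: [0.537, 0.456, 0.538, -0.462]
contact_force: [-7.0, -6.5, 7.9]
width: 0.0294
```

{"method": "arm_command", "body": {
  "targets": [
    {"dp": [0, 0, -0.001], "turn": [0, 0, 0], "grip": -1},
    {"dp": [0, 0, 0], "turn": [0, 0, 0], "grip": -1}
  ]
}}

```text
clock: 10.8
position: [0.5798, 0.2467, 0.2192]
ee_rot: [0.538, 0.456, 0.538, -0.462]
contact_force: [-6.4, -9.3, 6.7]
width: 0.0294
```

{"method": "arm_command", "body": {
  "targets": [
    {"dp": [0, 0, -0.001], "turn": [0, 0, 0], "grip": -1},
    {"dp": [0, 0, 0], "turn": [0, 0, 0], "grip": -1}
  ]
}}

```text
clock: 11.0
position: [0.5796, 0.2475, 0.2192]
ee_rot: [0.538, 0.456, 0.538, -0.462]
contact_force: [-6.3, -9.0, 6.7]
width: 0.0296
```

Run:
```python
from h import *
s,M=st(); print(wc(s["position"]),s["moment"].round(2))
```

```text
t 11.0 p [0.5796 0.2475 0.2192] x [-0.006 -0.007 -1.   ] yaw(y) 9.03 F [-6.3 -9.   6.7] w 0.0296 q [ 0.29  0.51  1.63 -0.01  1.01  0.14]
[-0.01287982 -0.01706411] [-1.57  0.94 -0.06]
```

{"method": "arm_command", "body": {
  "targets": [
    {"dp": [0, 0, -0.001], "turn": [0, 0, 0], "grip": -1},
    {"dp": [0, 0, 0], "turn": [0, 0, 0], "grip": -1}
  ]
}}

```text
clock: 11.2
position: [0.5795, 0.2485, 0.2192]
ee_rot: [0.538, 0.456, 0.538, -0.462]
contact_force: [-5.3, -8.2, 8.3]
width: 0.0297
```

{"method": "arm_command", "body": {
  "targets": [
    {"dp": [0, 0, -0.001], "turn": [0, 0, 0], "grip": -1},
    {"dp": [0, 0, 0], "turn": [0, 0, 0], "grip": -1}
  ]
}}

```text
clock: 11.4
position: [0.5793, 0.2495, 0.2192]
ee_rot: [0.538, 0.456, 0.538, -0.462]
contact_force: [-6.2, -8.4, 7.7]
width: 0.0295
```

{"method": "arm_command", "body": {
  "targets": [
    {"dp": [0, 0, -0.001], "turn": [0, 0, 0], "grip": -1},
    {"dp": [0, 0, 0], "turn": [0, 0, 0], "grip": -1}
  ]
}}

```text
clock: 11.6
position: [0.5792, 0.2505, 0.2192]
ee_rot: [0.538, 0.456, 0.538, -0.462]
contact_force: [-5.0, -9.0, 7.6]
width: 0.0295
```

{"method": "arm_command", "body": {
  "targets": [
    {"dp": [0, 0, -0.001], "turn": [0, 0, 0], "grip": -1},
    {"dp": [0, 0, 0], "turn": [0, 0, 0], "grip": -1}
  ]
}}

```text
clock: 11.8
position: [0.579, 0.2515, 0.2192]
ee_rot: [0.538, 0.456, 0.538, -0.462]
contact_force: [-5.9, -8.6, 8.4]
width: 0.0294
```

Run:
```python
from h import *
s,M=st(); print(wc(s["position"]),s["moment"].round(2))
```

```text
t 11.8 p [0.579  0.2515 0.2192] x [-0.006 -0.007 -1.   ] yaw(y) 9.03 F [-5.9 -8.6  8.4] w 0.0294 q [ 0.3   0.51  1.63 -0.01  1.01  0.15]
[-0.01290487 -0.01308735] [-1.67  0.98  0.  ]
```

{"method": "arm_command", "body": {
  "targets": [
    {"dp": [0, 0, -0.001], "turn": [0, 0, 0], "grip": -1},
    {"dp": [0, 0, 0], "turn": [0, 0, 0], "grip": -1}
  ]
}}

```text
clock: 12.0
position: [0.579, 0.2519, 0.2192]
ee_rot: [0.538, 0.455, 0.537, -0.462]
contact_force: [-5.1, -12.0, 8.9]
width: 0.0296
```

{"method": "arm_command", "body": {
  "targets": [
    {"dp": [0, 0, -0.001], "turn": [0, 0, 0], "grip": -1},
    {"dp": [0, 0, 0], "turn": [0, 0, 0], "grip": -1}
  ]
}}

```text
clock: 12.2
position: [0.5789, 0.2522, 0.2192]
ee_rot: [0.539, 0.455, 0.537, -0.463]
contact_force: [-5.5, -13.7, 8.0]
width: 0.0294
```

{"method": "arm_command", "body": {
  "targets": [
    {"dp": [0, 0, -0.001], "turn": [0, 0, 0], "grip": -1},
    {"dp": [0, 0, 0], "turn": [0, 0, 0], "grip": -1}
  ]
}}

```text
clock: 12.4
position: [0.5789, 0.2525, 0.2193]
ee_rot: [0.539, 0.454, 0.537, -0.463]
contact_force: [-4.3, -15.2, 10.0]
width: 0.03
```

Run:
```python
from h import *
s,M=st(); print(wc(s["position"]),wc(s["position"]+.155*M[:,0]),s["moment"].round(2))
```

```text
t 12.4 p [0.5789 0.2525 0.2193] x [-0.005 -0.012 -1.   ] yaw(y) 9.11 F [ -4.3 -15.2  10. ] w 0.03 q [ 0.3   0.51  1.63 -0.01  1.01  0.15]
[-0.01282528 -0.01201675] [-0.01390885 -0.01369894] [-2.67  0.77 -0.01]
```

{"method": "arm_command", "body": {
  "targets": [
    {"dp": [0, 0.001, 0.001], "turn": [0, 0, 0], "grip": -1},
    {"dp": [0, 0.001, 0], "turn": [0, 0, 0], "grip": -1},
    {"dp": [0, 0, 0], "turn": [0, 0, 0], "grip": -1},
    {"dp": [0, 0, 0], "turn": [0, 0, 0], "grip": -1}
  ]
}}

```text
clock: 12.8
position: [0.5796, 0.2523, 0.2192]
ee_rot: [0.538, 0.454, 0.538, -0.464]
contact_force: [-9.8, -15.0, 11.8]
width: 0.0296
```

Run:
```python
from h import *
s,M=st(); print(wc(s["position"]),wc(s["position"]+.155*M[:,0]),s["moment"].round(2))
```

```text
t 12.8 p [0.5796 0.2523 0.2192] x [-0.009 -0.011 -1.   ] yaw(y) 9.08 F [ -9.8 -15.   11.8] w 0.0296 q [ 0.3   0.51  1.63 -0.01  1.02  0.15]
[-0.01215109 -0.01230928] [-0.0138147  -0.01373887] [-2.39  1.34  0.06]
```

{"method": "arm_command", "body": {
  "targets": [
    {"dp": [0, 0, 0], "turn": [0, 0, 0], "grip": 0},
    {"dp": [0, 0, 0], "turn": [0, 0, 0], "grip": 0.2},
    {"dp": [0, 0, 0], "turn": [0, 0, 0], "grip": 0.2},
    {"dp": [0, 0, 0], "turn": [0, 0, 0], "grip": 0.2}
  ]
}}

```text
clock: 13.2
position: [0.5826, 0.2567, 0.2193]
ee_rot: [0.538, 0.46, 0.537, -0.459]
contact_force: [0.2, 0.1, -0.5]
width: 0.0513
```

{"method": "arm_command", "body": {
  "targets": [
    {"dp": [-0.02, 0, 0], "turn": [0, 0, 0], "grip": 0.2},
    {"dp": [-0.04, 0, 0], "turn": [0, 0, 0], "grip": 0.2},
    {"dp": [-0.04, 0, 0], "turn": [0, 0, 0], "grip": 0.2},
    {"dp": [-0.01, -0.04, 0], "turn": [0, 0, 0], "grip": 0.2},
    {"dp": [0, -0.045, 0], "turn": [0, 0, 0], "grip": 0.2},
    {"dp": [0, -0.045, 0], "turn": [0, 0, 0], "grip": 0.2},
    {"dp": [0, 0, 0], "turn": [0, 0, 0], "grip": 0.2}
  ]
}}

```text
clock: 13.9
position: [0.4474, 0.2351, 0.3288]
ee_rot: [0.536, 0.457, 0.539, -0.461]
contact_force: [0.2, -0.4, -0.3]
width: 0.051
```

Run:
```python
from h import *
s,M=st()
im=manip.get_image("scene");cv2.imwrite("pics/s6.png",im[:,:,::-1]); crop("pics/s6.png",385,230,70,85,7,"pics/s6z.png")
im=manip.get_image("top");cv2.imwrite("pics/t6.png",im[:,:,::-1]); crop("pics/t6.png",125,180,70,60,10,"pics/t6z.png",1.6)
```

```text
t 13.9 p [0.4474 0.2351 0.3288] x [-0.008 -0.002 -1.   ] yaw(y) 9.04 F [ 0.2 -0.4 -0.3] w 0.051 q [0.35 0.23 1.77 0.   1.15 0.19]
```

View pics/s6z.png

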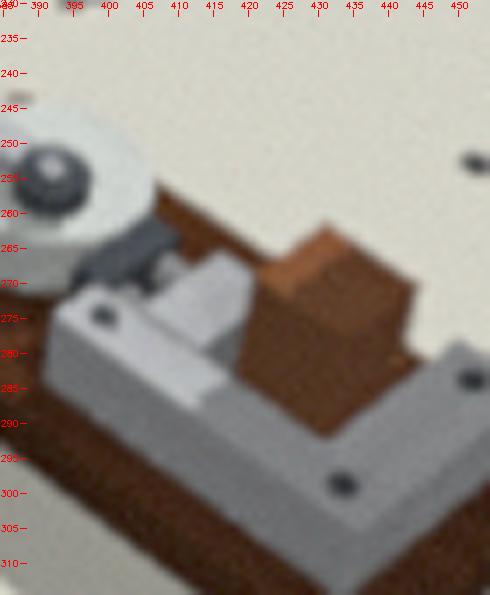

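View pics/t6z.png

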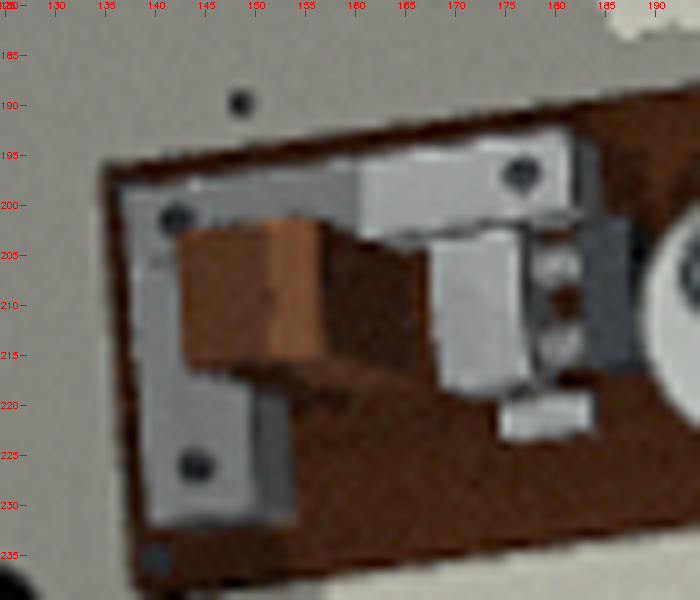

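Run:
```python
from h import *
c=lambda x,y:((x+.5)/10-.5+125,(y+.5)/10-.5+180)
d=lambda x,y:((x+.5)/7-.5+385,(y+.5)/7-.5+230)
for n,P in(("top",[c(178,232),c(318,215),c(328,355),c(187,368)]),("scene",[d(325,222),d(417,283),d(343,335),d(260,275)])):
    X=onz(n,P,.08); print(n,np.array([wc(p) for p in X]).round(4).tolist(),wc(X.mean(0)))
    print([np.linalg.norm(X[i]-X[(i+1)%4]).round(4) for i in range(4)])
for n in("top","scene"):
  # predicted top corners at home using estimate with contact-based shift
  print(n,[proj(n,np.r_[cw(-.0138+.015*a,-.0137+.015*b),.08]).round(1).tolist() for a,b in((1,1),(1,-1),(-1,-1),(-1,1))])
# direct corner measures again
print(wc(onz("top",[(148.6,205.25)],.045)[0]),wc(onz("scene",[(431,292.25)],.045)[0]))
```

```text
top [[-0.0007, -0.001], [-0.001, -0.031], [-0.0311, -0.0309], [-0.0299, -0.0009]] [-0.01567542 -0.01594838]
[np.float64(0.03), np.float64(0.0301), np.float64(0.0301), np.float64(0.0292)]
scene [[-0.0296, -0.0297], [-0.0291, -0.0009], [0.0001, -0.0016], [-0.0011, -0.0281]] [-0.01492611 -0.01505386]
[np.float64(0.0288), np.float64(0.0292), np.float64(0.0265), np.float64(0.0285)]
top [[[141.2, 202.0]], [[155.2, 200.2]], [[156.2, 214.1]], [[142.2, 216.0]]]
scene [[[434.6, 278.6]], [[420.6, 269.3]], [[431.2, 261.8]], [[445.1, 270.7]]]
[-0.00105049 -0.00091688] [-0.00032545 -0.00026004]
```

```bash
cat >> h.py <<'E'
PR=np.array([.588,.1575])
def lev(k,r=.075):
    psi=np.degrees(YAW)-np.degrees(k); a=np.radians(psi); return PR+r*np.array([np.sin(a),-np.cos(a)]),psi
def levk(s,M):
    d=s["position"][:2]+.155*M[:2,0]-PR; print("k of tool",(YAW-np.arctan2(d[0],-d[1])),"r",np.linalg.norm(d))
E
python3 - <<'E'
from h import *
s,M=st(); p,psi=lev(.08); print(p,psi); delta(M,s,(*p,.33),psi)
E
```

```text
t 14.0 p [0.4532 0.2363 0.33  ] x [ 0.002  0.001 -1.   ] yaw(y) 9.0 F [ 1.  -0.1  0. ] w 0.0511 q [0.34 0.24 1.76 0.   1.15 0.19]
[0.5937693  0.08272223] 4.4117750225073395
dp [0.0002 0.1149 0.1737]
turn [ 4.59 -0.03 -0.11]
```

{"method": "arm_command", "body": {
  "targets": [
    {"dp": [0, 0.023, 0.035], "turn": [0, 0, 0], "grip": 0.2},
    {"dp": [0, 0.023, 0.035], "turn": [0, 0, 0], "grip": 0.2},
    {"dp": [0, 0.023, 0.035], "turn": [0, 0, 0], "grip": 0.2},
    {"dp": [0, 0.023, 0.035], "turn": [0, 0, 0], "grip": 0.2},
    {"dp": [0, 0.023, 0.034], "turn": [0, 0, 0], "grip": 0.2},
    {"dp": [0.02, 0, 0], "turn": [4.6, 0, 0], "grip": 0.2},
    {"dp": [0.02, 0, 0], "turn": [0, 0, 0], "grip": 0.2},
    {"dp": [0, 0, 0], "turn": [0, 0, 0], "grip": 0.2}
  ]
}}

```text
clock: 14.8
position: [0.5954, 0.0814, 0.2864]
ee_rot: [0.517, 0.48, 0.52, -0.482]
contact_force: [0.1, -0.2, -0.3]
width: 0.0512
```

Run:
```python
from h import *
s,M=st(); p,psi=lev(.08); delta(M,s,(*p,.224),psi)
im=manip.get_image("scene");cv2.imwrite("pics/s7.png",im[:,:,::-1]); crop("pics/s7.png",335,160,130,140,4,"pics/s7z.png")
im=manip.get_image("top");cv2.imwrite("pics/t7.png",im[:,:,::-1]); crop("pics/t7.png",130,160,130,100,5,"pics/t7z.png",1.6)
```

```text
t 14.8 p [0.5954 0.0814 0.2864] x [-0.005  0.    -1.   ] yaw(y) 4.28 F [ 0.1 -0.2 -0.3] w 0.0512 q [ 0.02  0.4   1.62  0.    1.12 -0.05]
dp [ 0.0624 -0.0012 -0.0014]
turn [-0.13 -0.02  0.26]
```

View pics/s7z.png

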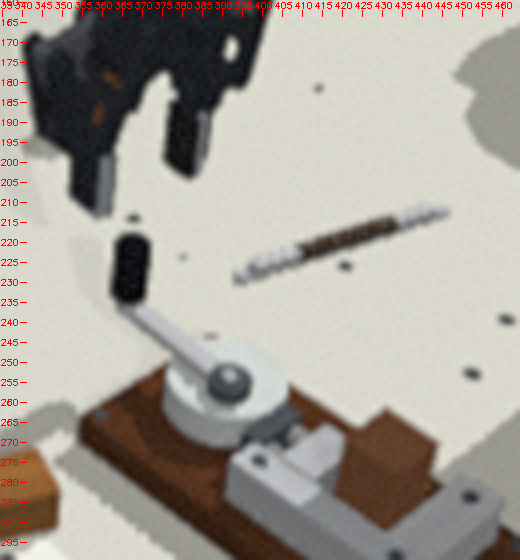

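View pics/t7z.png

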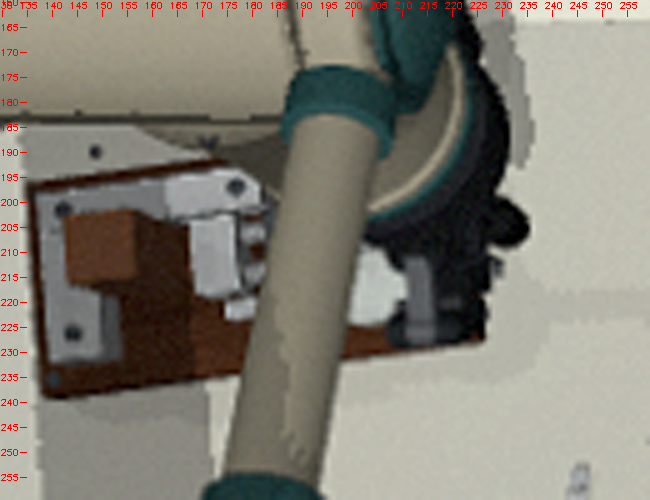

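{"method": "arm_command", "body": {
  "targets": [
    {"dp": [0.02, -0.001, -0.001], "turn": [0, 0, 0], "grip": 0.2},
    {"dp": [0.02, 0, 0], "turn": [0, 0, 0], "grip": 0.2},
    {"dp": [0.012, 0, 0], "turn": [0, 0, 0], "grip": 0.2},
    {"dp": [0.01, 0, 0], "turn": [0, 0, 0], "grip": 0.2},
    {"dp": [0, 0, 0], "turn": [0, 0, 0], "grip": 0.2},
    {"dp": [0, 0, 0], "turn": [0, 0, 0], "grip": -0.25},
    {"dp": [0, 0, 0], "turn": [0, 0, 0], "grip": -0.25},
    {"dp": [0, 0, 0], "turn": [0, 0, 0], "grip": -0.25}
  ],
  "grip_force": 40
}}

```text
clock: 15.7
position: [0.5937, 0.083, 0.2284]
ee_rot: [0.519, 0.481, 0.518, -0.48]
contact_force: [-0.4, 0.2, -0.5]
width: 0.0319
```

Run:
```python
from h import *
s,M=st(); levk(s,M)
im=manip.get_image("scene");cv2.imwrite("pics/s8.png",im[:,:,::-1]); crop("pics/s8.png",335,170,130,130,4.5,"pics/s8z.png")
```

```text
t 15.7 p [0.5937 0.083  0.2284] x [ 0.002  0.    -1.   ] yaw(y) 4.35 F [-0.4  0.2 -0.5] w 0.0319 q [ 0.02  0.46  1.7   0.    0.98 -0.05]
k of tool 0.07675284273200733 r 0.07466852022200873
```

View pics/s8z.png

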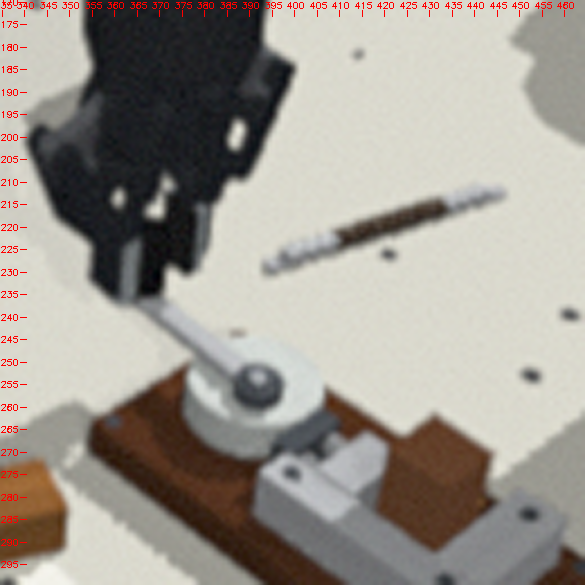

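Knob (≈368,228) lies between the pads, and the stone is unchanged in the corner. Now swing in an arc.

{"method": "arm_command", "body": {
  "targets": [
    {"dp": [0, -0.0098, -0.0006], "turn": [7.5, 0, 0], "grip": -0.25},
    {"dp": [0, -0.0098, -0.0006], "turn": [7.5, 0, 0], "grip": -0.25},
    {"dp": [0, -0.0098, -0.0006], "turn": [7.5, 0, 0], "grip": -0.25},
    {"dp": [0, -0.0098, -0.0006], "turn": [7.5, 0, 0], "grip": -0.25},
    {"dp": [0, 0, 0], "turn": [0, 0, 0], "grip": -0.25}
  ]
}}

```text
clock: 16.25
position: [0.5549, 0.0902, 0.2282]
ee_rot: [0.377, 0.599, 0.376, -0.598]
contact_force: [0.3, -0.4, -0.0]
width: 0.0321
```

Run:
```python
from h import *
s,M=st(); levk(s,M); print("yaw want",9-np.degrees(.08)-30)
im=manip.get_image("scene");cv2.imwrite("pics/s9.png",im[:,:,::-1]); crop("pics/s9.png",335,170,130,130,4.5,"pics/s9z.png")
```

```text
t 16.25 p [0.5549 0.0902 0.2282] x [ 0.001  0.    -1.   ] yaw(y) -25.61 F [ 0.3 -0.4 -0. ] w 0.0321 q [ 0.04  0.41  1.78 -0.    0.95  0.48]
k of tool 0.6117636077521447 r 0.07493905371114251
yaw want -25.583662361046585
```

View pics/s9z.png

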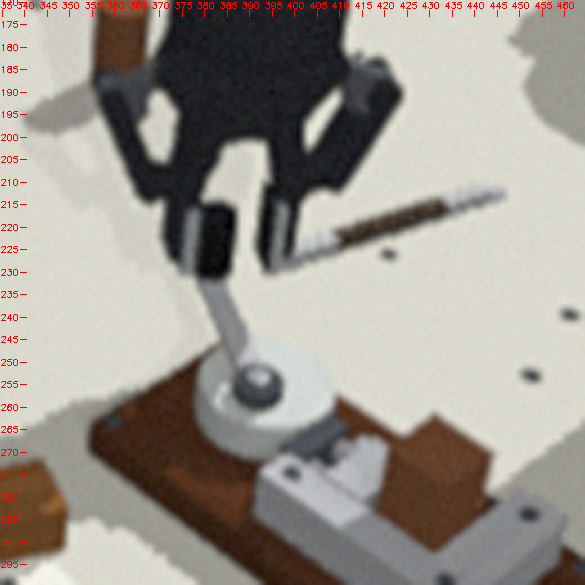

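{"method": "arm_command", "body": {
  "targets": [
    {"dp": [0, -0.0098, -0.0006], "turn": [7.5, 0, 0], "grip": -0.25},
    {"dp": [0, -0.0098, -0.0006], "turn": [7.5, 0, 0], "grip": -0.25},
    {"dp": [0, -0.0098, -0.0006], "turn": [7.5, 0, 0], "grip": -0.25},
    {"dp": [0, -0.0098, -0.0006], "turn": [7.5, 0, 0], "grip": -0.25},
    {"dp": [0, -0.0098, -0.0006], "turn": [7.5, 0, 0], "grip": -0.25},
    {"dp": [0, 0, 0], "turn": [0, 0, 0], "grip": -0.25}
  ]
}}

```text
clock: 16.9
position: [0.5208, 0.1241, 0.2279]
ee_rot: [0.165, 0.688, 0.165, -0.687]
contact_force: [-0.9, -0.1, -0.3]
width: 0.0317
```

{"method": "arm_command", "body": {
  "targets": [
    {"dp": [0, -0.0052, -0.0002], "turn": [4, 0, 0], "grip": -0.25},
    {"dp": [0, -0.0052, -0.0002], "turn": [4, 0, 0], "grip": -0.25},
    {"dp": [0, -0.0052, -0.0002], "turn": [4, 0, 0], "grip": -0.25},
    {"dp": [0, -0.0052, -0.0002], "turn": [4, 0, 0], "grip": -0.25},
    {"dp": [0, -0.0052, -0.0002], "turn": [4, 0, 0], "grip": -0.25},
    {"dp": [0, 0, 0], "turn": [0, 0, 0], "grip": -0.25}
  ]
}}

```text
clock: 17.5
position: [0.5138, 0.1482, 0.2277]
ee_rot: [0.044, 0.706, 0.044, -0.705]
contact_force: [1.9, -2.2, 0.4]
width: 0.0319
```

Run:
```python
from h import *
s,M=st(); levk(s,M)
im=manip.get_image("scene");cv2.imwrite("pics/s10.png",im[:,:,::-1]); crop("pics/s10.png",335,170,130,130,4.5,"pics/s10z.png")
```

```text
t 17.5 p [0.5138 0.1482 0.2277] x [ 0.001 -0.001 -1.   ] yaw(y) -82.88 F [ 1.9 -2.2  0.4] w 0.0319 q [ 0.15  0.38  1.85 -0.    0.92  1.6 ]
k of tool 1.6014066588697946 r 0.07455689715524563
```

View pics/s10z.png

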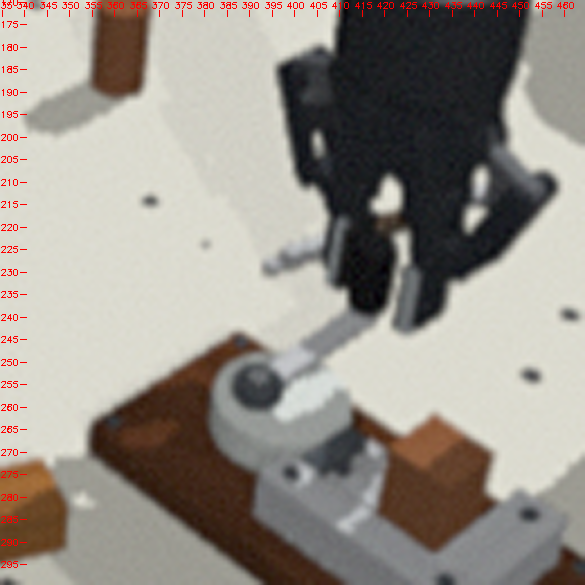

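{"method": "arm_command", "body": {
  "targets": [
    {"dp": [0, -0.0039, -0.0001], "turn": [3, 0, 0], "grip": -0.25},
    {"dp": [0, -0.0039, -0.0001], "turn": [3, 0, 0], "grip": -0.25},
    {"dp": [0, -0.0039, -0.0001], "turn": [3, 0, 0], "grip": -0.25},
    {"dp": [0, 0, 0], "turn": [0, 0, 0], "grip": -0.25}
  ]
}}

```text
clock: 17.95
position: [0.5131, 0.1597, 0.2276]
ee_rot: [-0.012, 0.707, -0.012, -0.707]
contact_force: [1.8, -3.1, 1.6]
width: 0.0322
```

{"method": "arm_command", "body": {
  "targets": [
    {"dp": [0, -0.0026, 0], "turn": [2, 0, 0], "grip": -0.25},
    {"dp": [0, 0, 0], "turn": [0, 0, 0], "grip": -0.25}
  ]
}}

```text
clock: 18.15
position: [0.5134, 0.1607, 0.2276]
ee_rot: [-0.022, 0.707, -0.025, -0.706]
contact_force: [3.6, -10.4, 0.0]
width: 0.0322
```

Run:
```python
from h import *
s,M=st(); levk(s,M)
```

```text
t 18.15 p [0.5134 0.1607 0.2276] x [ 0.001 -0.005 -1.   ] yaw(y) -93.82 F [  3.6 -10.4   0. ] w 0.0322 q [ 0.18  0.38  1.84 -0.01  0.92  1.82]
k of tool 1.7595524822659594 r 0.07440832845709178
```

{"method": "arm_command", "body": {
  "targets": [
    {"dp": [0, -0.0015, 0], "turn": [0, 0, 0], "grip": -0.25},
    {"dp": [0, -0.0015, 0], "turn": [0, 0, 0], "grip": -0.25},
    {"dp": [0, 0, 0], "turn": [0, 0, 0], "grip": -0.25},
    {"dp": [0, 0, 0], "turn": [0, 0, 0], "grip": -0.25}
  ]
}}

```text
clock: 18.55
position: [0.5136, 0.1617, 0.2275]
ee_rot: [-0.019, 0.707, -0.026, -0.706]
contact_force: [3.8, -17.9, 1.3]
width: 0.032
```

Run:
```python
from h import *
s,M=st(); levk(s,M)
im=manip.get_image("scene");cv2.imwrite("pics/s11.png",im[:,:,::-1]); crop("pics/s11.png",335,170,130,130,4.5,"pics/s11z.png")
```

```text
t 18.55 p [0.5136 0.1617 0.2275] x [ 0.   -0.01 -1.  ] yaw(y) -93.71 F [  3.8 -17.9   1.3] w 0.032 q [ 0.18  0.38  1.84 -0.01  0.92  1.82]
k of tool 1.7630003375466425 r 0.0744440478662876
```

View pics/s11z.png

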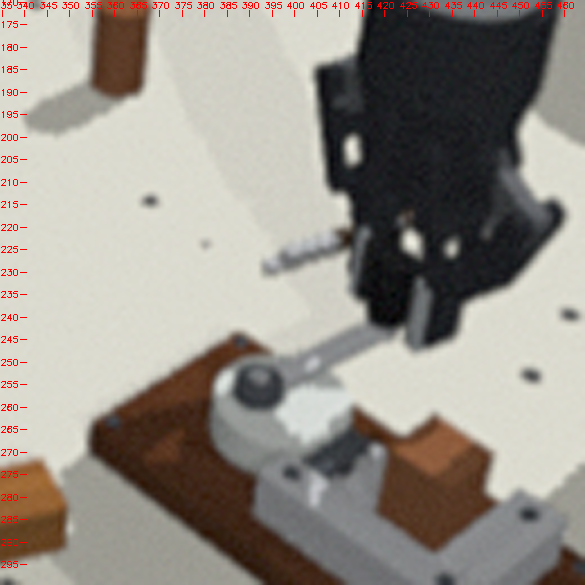

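{"method": "arm_command", "body": {
  "targets": [
    {"dp": [0, 0.004, 0], "turn": [0, 0, 0], "grip": -0.25},
    {"dp": [0, 0.003, 0], "turn": [0, 0, 0], "grip": 0.2},
    {"dp": [0, 0, 0], "turn": [0, 0, 0], "grip": 0.2},
    {"dp": [0, 0, 0], "turn": [0, 0, 0], "grip": 0.2},
    {"dp": [-0.03, 0, 0], "turn": [0, 0, 0], "grip": 0.2},
    {"dp": [-0.04, 0, 0], "turn": [0, 0, 0], "grip": 0.2},
    {"dp": [-0.04, 0, 0], "turn": [0, 0, 0], "grip": 0.2},
    {"dp": [0, 0, 0], "turn": [0, 0, 0], "grip": 0.2}
  ]
}}

```text
clock: 19.4
position: [0.514, 0.1597, 0.3431]
ee_rot: [-0.026, 0.711, -0.024, -0.703]
contact_force: [0.5, 1.1, 0.3]
width: 0.0511
```

{"method": "arm_command", "body": {
  "targets": [
    {"dp": [0, 0, 0.04], "turn": [0, 0, 0], "grip": 0.2},
    {"dp": [0, 0, 0.04], "turn": [0, 0, 0], "grip": 0.2},
    {"dp": [0, 0, 0.04], "turn": [0, 0, 0], "grip": 0.2},
    {"dp": [0, 0, 0], "turn": [0, 0, 0], "grip": 0.2},
    {"dp": [0, 0, 0], "turn": [0, 0, 0], "grip": 0.2}
  ]
}}

```text
clock: 19.9
position: [0.3919, 0.1678, 0.3373]
ee_rot: [-0.025, 0.707, -0.025, -0.707]
contact_force: [1.2, -0.0, 0.6]
width: 0.0511
```

Run:
```python
from h import *
s,M=st()
im=manip.get_image("scene");cv2.imwrite("pics/s12.png",im[:,:,::-1]); crop("pics/s12.png",345,200,120,120,5,"pics/s12z.png")
im=manip.get_image("top");cv2.imwrite("pics/t12.png",im[:,:,::-1]); crop("pics/t12.png",125,175,110,75,7,"pics/t12z.png",1.6)
```

```text
t 19.9 p [0.3919 0.1678 0.3373] x [ 0.  0. -1.] yaw(y) -94.05 F [ 1.2 -0.   0.6] w 0.0511 q [0.24 0.1  1.91 0.   1.13 1.88]
```

View pics/s12z.png

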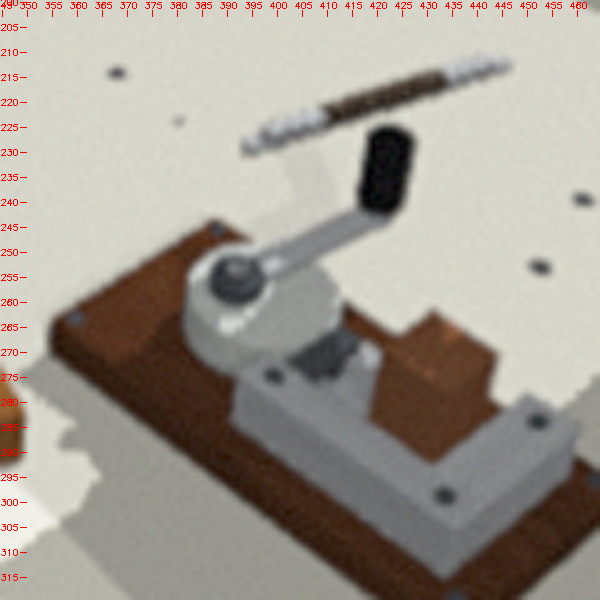

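View pics/t12z.png

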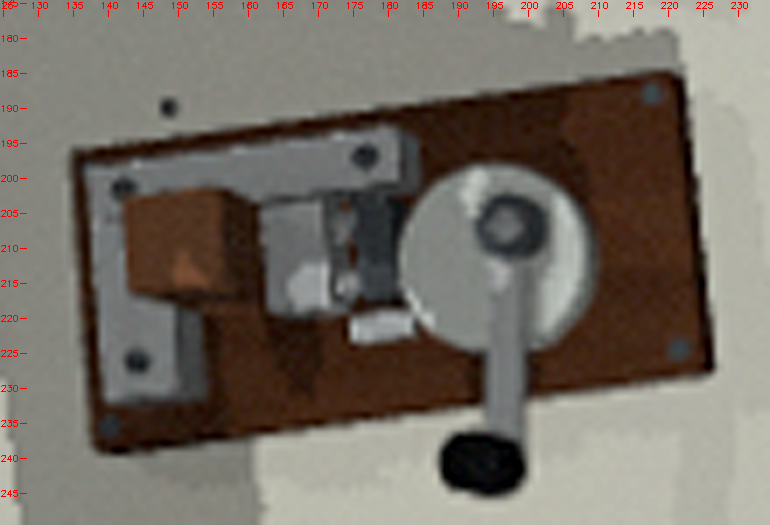

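View pics/t12.png

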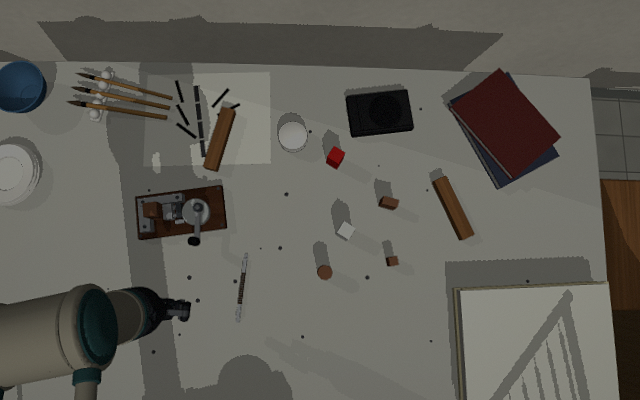

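Run:
```python
from h import *
PC=cw(-.0205,-.109)
X=onz("scene",[(422.3,227)],.085)[0]; 
for P in(PC,PR):
    d=X[:2]-P; print("k",YAW-np.arctan2(d[0],-d[1]),np.linalg.norm(d))
def k2(c,d): d=onz("top",[d],.049)[0]-onz("top",[c],.049)[0]; return YAW-np.arctan2(d[0],-d[1])
print("bar", k2((196.8,213),(196,234)))
a,b=cv2.imread("pics/t6.png").astype(float),cv2.imread("pics/t12.png").astype(float)
from itertools import product
g=lambda im:cv2.cvtColor(im.astype(np.uint8),cv2.COLOR_BGR2GRAY).astype(np.float32)
w=lambda im:cv2.Laplacian(cv2.GaussianBlur(g(im),(0,0),1),cv2.CV_32F)
print(cv2.phaseCorrelate(w(a)[198:222,138:164].copy(),w(b)[198:222,138:164].copy()))
a,b=cv2.imread("pics/s6.png"),cv2.imread("pics/s12.png")
print(cv2.phaseCorrelate(w(a)[258:285,416:450].copy(),w(b)[258:285,416:450].copy()))
```

```text
k 1.7083461056623885 0.07195484504336482
k 1.6820243860635167 0.07352332239707342
bar 1.7007272543545762
((0.6327620949118238, 0.29673745699678555), 0.8168673003897254)
((0.06586251106730145, 0.7407820880918461), 1.0201644321037417)
```

Run:
```python
from h import *
manip.sign_off(); st()
```

```text
the job is handed in; nothing more can be done
the job is handed in; nothing more can be done
```

The blank is clamped in the vice and the job is handed in; the last clock reading was about 20 s of the 58 s allowed. I gripped the 30 mm brown blank and lowered it into the open well. I then pushed it against the long stop and the end stop until the force rose on each. After releasing it I swung the lever round by caging the knob between the open fingers.

**Last checks**
- **Lever:** it reads about 1.70 rad (1.68 to 1.71 from two views), and the push rose to about 18 N at its stop.
- **Blank at the stops:** after release, both views put its centre about 14.6 mm (x) and 14.9 mm (y) from the corner, against 15 mm when home.
- **Blank after clamping:** hand-read corners moved under about 1 px (roughly 1–2 mm), and the jaw is up against it.
- **Everything else:** in the last top picture the other stones, the jar, the knife and the paperweights look unmoved. The gripper was well clear of everything.

**What disagreed or was not measured**
- **Position offset:** the arm's contact readings and the camera positions of the vice differed by 1 to 2 mm, within the stated calibration error. That leaves about 1 mm of doubt on the gaps.
- **Shift estimate:** an automatic image comparison before and after clamping gave 0.7 px. I judged it unreliable because the shadows and the jaw had changed.
- **Jaw force:** I could not measure it directly.

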